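Dust off a batch of clay tumblers at the blow gun

ROBOT

A 6-joint arm with a two-finger parallel gripper is mounted at the origin on the work surface. World frame = base frame: x ahead of the robot, y to its left, z up, the work surface at z = 0. Lengths are in m, angles in rad, forces in N, time in s.
With the tool pointing down it reaches from about 0.4 to 0.825 m from the base axis. Payload 7 kg.
Tool frame: the origin (TCP) lies at the very end of the fingers, on their centre line; the grasp point (between the pads) lies 19 mm behind it; z points along the fingers, y is the line along which they close (so a half turn about z gives the same grasp; the last joint's range is limited). The gripper opens to 88 mm and grips with 3 to 60 N. Pads are 19 mm wide; open, the fingers measure 130 mm over their backs; the gripper's body (78 mm by 193 mm) begins 47 mm behind the grasp point.
Start: joints at [-1.025, 0.359, 0.012, 0, -1.224, -0.288], TCP at [0.172, -0.653, 0.227] pointing down, gripper open.
Joint ranges: [-3.07, 3.07], [-1.43, 2.12], [-1.02, 1.25], [-3.03, 1.67], [-3.05, -0], [-3.03, 3.03]. Speed limits (rad/s): [2.39, 2.39, 3.01, 3.14, 3.14, 3.14].

INTERFACE

Orientations are given as [roll, pitch, yaw] about the fixed x, y, z axes, in that order (R = Rz(yaw) Ry(pitch) Rx(roll)).
In Python, from station import * gives the robot as it stands.
- The arm moves only by the tool servo_tool, never from a script. Its argument "moves" is a list of rows, each an object of numbers: "jaw": the opening, from 0 (shut) to 1 (fully open); "dx", "dy", "dz": the shift along the world's x, y, z in m; "roll": the turn about the world's z in degrees. A call has exactly 10 rows; each row shifts and turns the commanded pose from where the row before left it; what a row does not reach is not made up. A row lasts 1/8 s, in which the tool goes at most 62.5 mm and 10.7 degrees, less where a joint would pass 70% of its speed; a pose out of reach is approached as far as the arm can. A call with a gripper value outside its range is refused whole. The fingers move at their own pace and stop on an object; "newtons" is the grip in N (left out, the last holds). Time passes only in rows, so rows that do not move let the fingers close, or fill a call up. It gives the time, the measured TCP pose, the force, the opening and the grip force at its end, in the units of the state.
- get_state(): the state, without advancing time (a new reading comes with each control period).
- grab_frame(name): name is "side" or "top" or "wrist"; returns (picture, depth): 400x640x3 uint8, red, green, blue; 400x640 float32, m along the optical axis (not along the pixel's ray), 0 where there is no reading.
- calibration(name): a dict with "intrinsics" (3x3 intrinsics, pixels), "k1" (the pictures are not rectified: a ray, as slopes to the right and down, at radius r is drawn at 1 + k1 r^2 times it, then the intrinsics apply), "R" (3x3) and "t" (3): a world point X has camera coordinates R X + t. Camera axes: x right, y down, z forward; pixel columns grow to the right and rows downward; lengths in m; the calibration is good to about 2 mm. A picture is of the moment at which its call begins: read the wrist's pose just before it. calibration takes no time and is no camera call; for the wrist camera it gives the pose at the moment of the call.
- job_done(): hands the job in; it is judged then, once.
The state is a dict: "t": time; "q": joint angles; "qd": joint speeds; "joint_efforts": joint torques, N m; "eef_pos": TCP position; "ee_rot": TCP orientation; "force": force on the tool from outside, world axes, zero at the start; "moment": the same for the moment, N m; "width": finger opening in m; "gripper_force": force on a finger pad.
Only numpy, scipy, OpenCV 4.12 (cv2) and the standard library are available. Lean on these libraries where they do the work, as an engineer would, in place of code of your own. Each camera call takes 0.05 s, during which the arm holds its last target. There are 200 camera calls.

TASK

While the blow gun is still locked out, stand every clay tumbler from the plywood ware board on the round banding wheel, mouth down as they are. Then pull the lock-out plug out of its box and put it in the square steel tray, and after that squeeze the blow gun's trigger right home for about two seconds and let it go. Last, stand all the tumblers back on the ware board, mouth down, leaving the plug in the tray and the other things on the table where they are.

Things in the scene. Friction and masses are not known exactly. Their poses are not given: they have to be found in the camera images.
- cup1: reddish unglazed clay tumbler, 60 mm in diameter and 82 mm high, 0.22 kg, standing mouth down: straight sides up to 66 mm, then a narrower foot ring (47 mm wide) on top. Origin: centre of the underside (the mouth); z up along its axis. Two to four of the four tumblers are present.
- cup2: reddish unglazed clay tumbler, 60 mm in diameter and 82 mm high, 0.22 kg, standing mouth down: straight sides up to 66 mm, then a narrower foot ring (47 mm wide) on top. Origin: centre of the underside (the mouth); z up along its axis. Two to four of the four tumblers are present.
- cup3: reddish unglazed clay tumbler, 60 mm in diameter and 82 mm high, 0.22 kg, standing mouth down: straight sides up to 66 mm, then a narrower foot ring (47 mm wide) on top. Origin: centre of the underside (the mouth); z up along its axis. Two to four of the four tumblers are present.
- cup4: reddish unglazed clay tumbler, 60 mm in diameter and 82 mm high, 0.22 kg, standing mouth down: straight sides up to 66 mm, then a narrower foot ring (47 mm wide) on top. Origin: centre of the underside (the mouth); z up along its axis. Two to four of the four tumblers are present.
- board: fixed plywood ware board lying on the table, 250 mm along its x, 230 mm along its y, 14 mm thick; the tumblers stand on it at the start. Origin: centre of its underside, z up.
- wheel: fixed round banding wheel (does not turn), flat aluminium disc 280 mm in diameter whose top is 60 mm above the table. Origin: on its axis at table level, z up.
- gun: blow gun clamped handle-up on a fixed stand, 235 mm high. Origin: at table level below the handle, z up; y is the way the nozzle points (towards the wheel). The black upright handle, centred on the z axis, is 24 mm wide (x), 26 mm deep (y), from 142 to 235 mm above the table; nothing stands above it. Barrel at 130 mm height, y -28 to 92 mm.
- gun_squeeze (a point): middle of the squeeze: 200 mm above the table, 6 mm from the handle's axis towards the nozzle, midway between the handle's back and the trigger's outer face when fully in. Fingers closing along the gun's y axis, centred here, squeeze trigger against handle: 38 mm thick when in, 54 mm (58 mm at the trigger's top) when let go.
- trigger (a joint): sprung trigger, a steel lever 18 mm wide, 10 mm thick, 66 mm long on the nozzle side of the handle, hinged at its lower end 150 mm above the table and 20 mm from the handle's axis; its free end points up and leans away from the handle. 0 = let go, 0.30 rad = fully in (hard stop). Springs back by itself; takes about 11 N at 50 mm above the hinge.
- lockbox: fixed grey lock-out box, 90 mm (x) by 74 mm (y), 64 mm high. Square 26 mm hole, 40 mm deep, in the middle of its top; a sprung detent in its +x side holds the plug by a groove: it pulls straight up with about 8 to 16 N and is out after 34 mm. Origin: centre of its underside, z up.
- plug: grey lock-out plug, 80 mm long, 0.12 kg. Origin: centre of its shank's lower end; z along the plug to its handle. Steel shank 24 x 24 mm, z 0 to 34 mm; flange 38 x 36 mm, z 34 to 40; flat handle 40 mm (x) by 18 mm (y), z 40 to 80. Starts upright in the lock-out box, aligned with it, flange on its top (origin 30 mm above the table). It can stand on its shank.
- plug_grip (a point): grip point in the plug's handle, on its axis 62 mm above its origin; the handle is 18 mm thick along the plug's y.
- tray: fixed square steel tray, 125 x 125 mm outside, walls 4 mm thick and 22 mm high, floor about 4 mm thick. Origin: centre of its underside, z up.
- glaze_jar: bystander, not part of the job, leave it alone: closed glass jar, 64 mm wide, 100 mm high. Origin: centre of its underside.
- bottle: bystander, not part of the job, leave it alone: white plastic bottle, 56 mm wide, 160 mm high. Origin: centre of its underside.
- brush: bystander, not part of the job, leave it alone: brush, 160 mm long, lying flat. Origin: under its middle.
- wrench: bystander, not part of the job, leave it alone: steel wrench, 150 mm long, lying flat. Origin: under its middle.
- spool: bystander, not part of the job, leave it alone: round flat clay piece, 84 mm wide, 34 mm high. Origin: centre of its underside.
- sample: bystander, not part of the job, leave it alone: blue glazed bowl upright, 80 mm wide, 55 mm high. Origin: centre of its underside.
- block: bystander, not part of the job, leave it alone: wooden block 90 x 50 x 35 mm. Origin: centre of its underside.
Not all that is in view belongs to the job. Several things have the shape of the tray; the one meant has the colours described above.

How it is judged:
By the outcome, as a careful person would: the job done as asked, in the order asked, and still so for the second after the job is handed in, with the robot touching nothing.
Of cup1, cup2, cup3, cup4 only 2 to 4 are there at a start; the rules pass over those that are not, and their reading is None.
At some moment in a run one of cup1, cup2, cup3, cup4 may be knocked a few centimetres aside while the robot is not near it.
It also fails if it takes over 210 s, if anything falls off the work surface, if the arm or the gripper's body presses on something with over 40 N, if the wrist force passes 120 N, or if a joint passes its speed limit or range.

## Working session

There is one attempt and no reset: what is moved stays moved. The work goes in short steps, Python scripts to look and compute and a tool call to move; the robot and the scene stay as the last step left them, time stands still between calls to the robot, and variables do not carry over. Pictures are saved under pics/ and viewed, at most 14 in all, crops included, and the job is handed in when it is done.

Besides the shell and the picture viewer there is one more tool, called after "Emit:" as name(argument=value, ...), one argument or row to a line, values as JSON. servo_tool: Moves the arm, as the interface text tells. Its arguments: {"type":"object","properties":{"moves":{"type":"array","items":{"type":"object","properties":{"jaw":{"type":"number"},"dx":{"type":"number"},"dy":{"type":"number"},"dz":{"type":"number"},"roll":{"type":"number"}}}},"newtons":{"type":"number"}},"required":["moves"]}

```bash
mkdir -p pics; cat > h.py <<'E'
from station import *
import numpy as np, cv2
def unproj(c,u,v,d):
    K=np.array(c["intrinsics"]);k=c["k1"]
    p=np.array([(u-K[0,2])/K[0,0],(v-K[1,2])/K[1,1]]);s=p.copy()
    for _ in range(20): s=p/(1+k*(s**2).sum(0))
    X=np.array([s[0]*d,s[1]*d,d])
    R=np.array(c["R"]);t=np.array(c["t"])
    return np.tensordot(R.T,X-t.reshape((3,)+(1,)*(X.ndim-1)),1)
def cloud(name):
    c=calibration(name);im,d=grab_frame(name)
    v,u=np.mgrid[0:400,0:640].astype(float)
    return im,d,unproj(c,u,v,d.astype(float))
def save(im,fn,s=1): cv2.imwrite(fn,cv2.resize(im[:,:,::-1],None,fx=s,fy=s,interpolation=cv2.INTER_CUBIC))
E
python3 - <<'E'
from h import *
for n in("top","side"):
    im,d,P=cloud(n);save(im,f"pics/{n}0.png",1.25);np.savez(f"{n}0.npz",im=im,d=d,P=P)
print(get_state())
E
```

```text
{'t': 0.1, 'q': array([-1.02485641e+00,  3.59281880e-01,  1.11762195e-02, -2.98165499e-04,
       -1.22409066e+00, -2.88089291e-01]), 'qd': array([-0.00028675, -0.00167807,  0.00258539,  0.00183167,  0.00028686,
        0.00146682]), 'joint_efforts': array([ 3.52839052e-04, -5.84161198e+01,  2.93753529e+01,  7.01560244e+00,
        1.02002715e-02, -4.28819783e-05]), 'eef_pos': array([ 0.17198695, -0.65228573,  0.22575103]), 'ee_rot': array([ 3.14017070e+00, -1.29041322e-04, -2.88384345e+00]), 'force': array([-0.15646465, -0.29640818, -0.56703116]), 'moment': array([-0.0038579 , -0.01297079, -0.00414061]), 'gripper_force': 0.0, 'width': 0.08746085012599411}
```

View pics/top0.png

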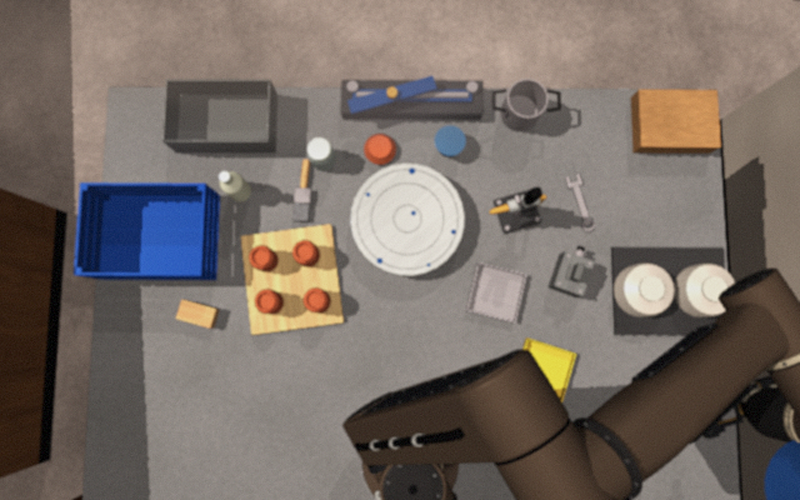

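View pics/side0.png

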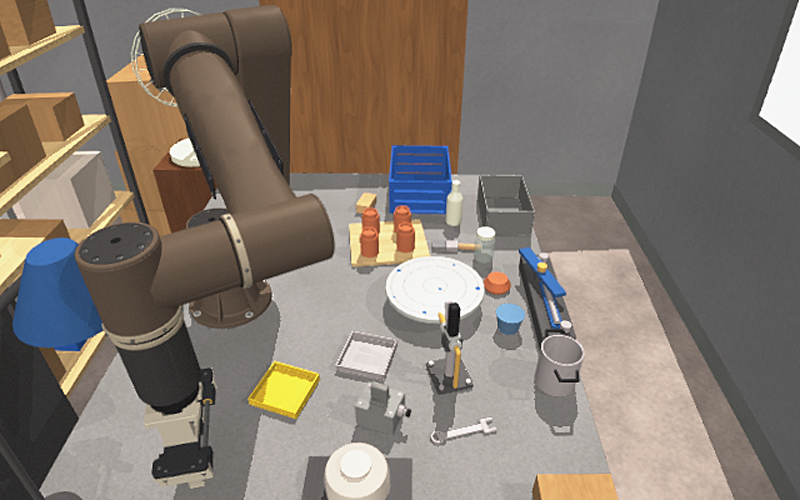

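The top view shows four tumblers at about (263,258), (305,252), (268,301) and (317,300). The board is at (293,279), the wheel at (408,219), the gun at (519,207), the lock-out box and plug at (575,272) and the steel tray at (498,292). 

Possible mix-ups:
- **Tumblers:** the red spool at (380,150) and the blue bowl at (450,140) are not cups.
- **Tray:** the yellow tray at (550,368) has the same shape. The grey steel one at (498,292) fits the description.

```bash
cat > m.py <<'E'
from h import *
import sys
def cups(P,im,z0=0.06,verbose=True):
    # foot-ring tops: reddish points; z0 = support height
    hsv=cv2.cvtColor(im,cv2.COLOR_RGB2HSV).astype(int)
    red=((hsv[...,0]<12)|(hsv[...,0]>172))&(hsv[...,1]>110)&(P[2]>z0+.072)&(P[2]<z0+.092)
    n,l,s,c=cv2.connectedComponentsWithStats(red.astype(np.uint8))
    r=[]
    for i in range(1,n):
        if s[i,4]>25:
            q=P[:,l==i];e,_=cv2.minEnclosingCircle(q[:2].T.astype(np.float32).copy())
            r.append((np.round(e,4),round(_,4),np.round(q.mean(1),4),s[i,4]))
    return r
E
python3 - <<'E'
from m import *
for n in("top",):
    z=np.load(n+"0.npz");im,d,P=z["im"],z["d"],z["P"]
    for r in cups(P,im,.014):print("cup",r)
    def clus(name,box,zr):
        x0,y0,x1,y1=[int(b/1.25) for b in box]
        m=np.zeros(d.shape,bool);m[y0:y1,x0:x1]=1;m&=(P[2]>zr[0])&(P[2]<zr[1])&(d>0)
        q=P[:,m];rc=cv2.minAreaRect(q[:2].T.astype(np.float32).copy())
        print(name,m.sum(),np.round(np.median(q,1),4),"rect",np.round(rc[0],4),np.round(rc[1],4),round(rc[2],1),np.round(q.max(1),3),np.round(q.min(1),3))
    clus("board",(235,220,350,340),(.007,.02))
    clus("wheel",(340,155,475,285),(.052,.068))
    clus("tray",(460,255,535,330),(.014,.03))
    clus("yellow",(515,330,585,400),(.012,.03))
    clus("lockbox",(545,240,605,305),(.056,.068))
    clus("plugtop",(545,235,605,305),(.09,.125))
    clus("handle",(485,175,560,240),(.2,.25))
    clus("barrel",(485,175,560,240),(.115,.145))
    clus("spool",(360,130,400,168),(.025,.045))
    clus("bowl",(430,120,470,160),(.045,.065))
    clus("jar",(300,130,335,170),(.09,.11))
    clus("bottle",(215,160,255,205),(.1,.17))
    clus("brush",(290,155,318,225),(.005,.04))
    clus("wrench",(560,165,600,235),(.004,.03))
    clus("tablecheck",(350,290,450,340),(-.02,.02))
    a=im[130:270,360:500];save(a,"pics/crop1.png",4)
z=np.load("side0.npz");save(z["im"][210:360,250:410],"pics/crop2.png",4)
E
```

```text
cup (array([0.5046, 0.2555]), 0.0252, array([0.5053, 0.2567, 0.0921]), np.int32(185))
cup (array([0.4902, 0.3604]), 0.0247, array([0.4917, 0.3601, 0.0924]), np.int32(165))
cup (array([0.3911, 0.2265]), 0.0258, array([0.3908, 0.2277, 0.0921]), np.int32(186))
cup (array([0.3872, 0.3422]), 0.0252, array([0.3875, 0.344 , 0.0919]), np.int32(175))
board 4008 [0.4445 0.295  0.0135] rect [0.4451 0.2959] [0.2984 0.2855] 0.5 [0.594 0.439 0.02 ] [0.295 0.153 0.007]
wheel 6189 [0.5904 0.0109 0.0599] rect [0.5926 0.0111] [0.277  0.2763] 0.7 [0.731 0.149 0.068] [ 0.454 -0.127  0.052]
tray 239 [ 0.4187 -0.2144  0.0209] rect [ 0.4161 -0.2118] [0.1261 0.1264] 76.4 [ 0.491 -0.138  0.029] [ 0.343 -0.285  0.014]
yellow 157 [ 0.2667 -0.3703  0.02  ] rect [ 0.2299 -0.3275] [0.1278 0.1173] 71.9 [ 0.303 -0.276  0.03 ] [ 0.156 -0.404  0.012]
lockbox 554 [ 0.4584 -0.3901  0.0633] rect [ 0.4697 -0.3962] [0.0762 0.1121] 70.6 [ 0.522 -0.344  0.068] [ 0.406 -0.442  0.056]
plugtop 103 [ 0.4582 -0.3903  0.1086] rect [ 0.4593 -0.3924] [0.0183 0.0393] 67.8 [ 0.479 -0.38   0.115] [ 0.439 -0.406  0.09 ]
handle 127 [ 0.
[... 374 characters left out ...]
.0946  0.0547] rect [ 0.7906 -0.0944] [0.0741 0.0751] 1.3 [ 0.828 -0.057  0.064] [ 0.754 -0.132  0.046]
jar 248 [0.753  0.227  0.0993] rect [0.7547 0.227 ] [0.0547 0.0514] 88.2 [0.78  0.254 0.107] [0.729 0.2   0.09 ]
bottle 251 [0.6633 0.4283 0.1161] rect [0.6664 0.4317] [0.0477 0.0511] 43.6 [0.693 0.461 0.167] [0.643 0.407 0.1  ]
brush 553 [0.6556 0.2733 0.0173] rect [0.6743 0.2727] [0.0685 0.1793] 89.6 [0.764 0.307 0.039] [0.585 0.238 0.005]
wrench 440 [ 0.6505 -0.4303  0.0064] rect [ 0.6523 -0.43  ] [0.0995 0.1815] 88.2 [ 0.742 -0.378  0.018] [ 0.563 -0.482  0.004]
tablecheck 3178 [ 0.3575  0.0274 -0.0006] rect [0.3587 0.0263] [0.1218 0.2483] 0.4 [0.42  0.151 0.013] [ 0.297 -0.097 -0.017]
```

View pics/crop1.png

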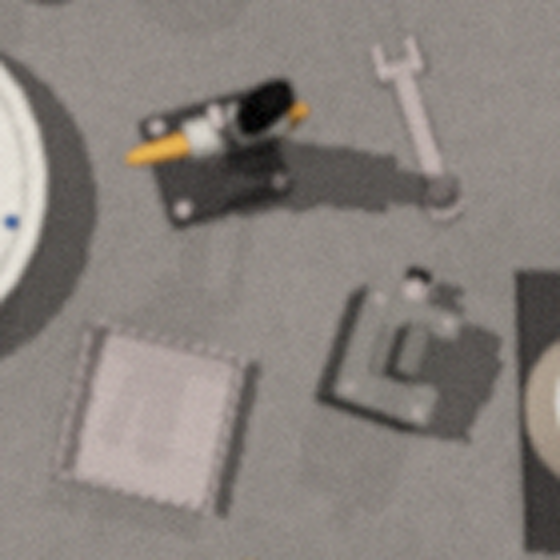

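View pics/crop2.png

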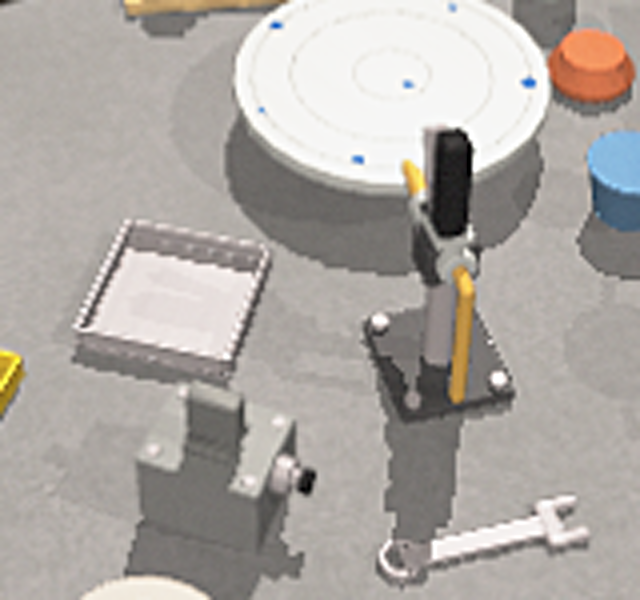

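The crops confirm the grey steel tray at about (150,420) in the first crop. The plug sits upright in the lock-out box with its detent knob towards the wrench, and the gun's orange nozzle points at the wheel. The heights fit the given sizes, so I'll move.

Emit:
servo_tool(
  moves=[
    {"dx": 0.025,"dy": 0.04,"dz": 0.005,"roll": 3.5,"jaw": 1},
    {"dx": 0.025,"dy": 0.04,"dz": 0.005,"roll": 3.5,"jaw": 1},
    {"dx": 0.025,"dy": 0.04,"dz": 0.005,"roll": 3.5,"jaw": 1},
    {"dx": 0.025,"dy": 0.04,"dz": 0.005,"roll": 3.5,"jaw": 1},
    {"dx": 0.025,"dy": 0.04,"dz": 0.005,"roll": 3.5,"jaw": 1},
    {"dx": 0.025,"dy": 0.04,"dz": 0.005,"roll": 3.5,"jaw": 1},
    {"dx": 0.025,"dy": 0.04,"dz": 0.005,"roll": 3.5,"jaw": 1},
    {"dx": 0.025,"dy": 0.04,"dz": 0.005,"roll": 3.5,"jaw": 1},
    {"dx": 0.025,"dy": 0.04,"dz": 0.005,"roll": 3.5,"jaw": 1},
    {"dx": 0.025,"dy": 0.04,"dz": 0.005,"roll": 3.5,"jaw": 1},
  ],
  newtons=25,
)

```text
t: 1.35
eef_pos: [0.4225, -0.2512, 0.2766]
ee_rot: [3.141, 0.0, -2.271]
force: [0.2, -0.1, -0.4]
width: 0.0876
gripper_force: 0.0
```

Emit:
servo_tool(
  moves=[
    {"dx": 0.008,"dy": 0.05,"jaw": 1},
    {"dx": 0.008,"dy": 0.05,"jaw": 1},
    {"dx": 0.008,"dy": 0.05,"jaw": 1},
    {"dx": 0.008,"dy": 0.05,"jaw": 1},
    {"dx": 0.008,"dy": 0.05,"jaw": 1},
    {"dx": 0.008,"dy": 0.05,"jaw": 1},
    {"dx": 0.008,"dy": 0.05,"dz": -0.02,"jaw": 1},
    {"dx": 0.008,"dy": 0.05,"dz": -0.02,"jaw": 1},
    {"dx": 0.008,"dy": 0.05,"dz": -0.02,"jaw": 1},
    {"dx": 0.01,"dy": 0.056,"dz": -0.02,"jaw": 1},
  ],
)

```text
$.moves[0]: bad value
```

```bash
python3 - <<'E'
from m import *
print(get_state()["eef_pos"])
im,d,P=cloud("wrist");save(im,"pics/w1.png",1)
for r in cups(P,im,.014):print("w",r)
E
```

```text
[ 0.42247297 -0.25118379  0.27662183]
```

View pics/w1.png

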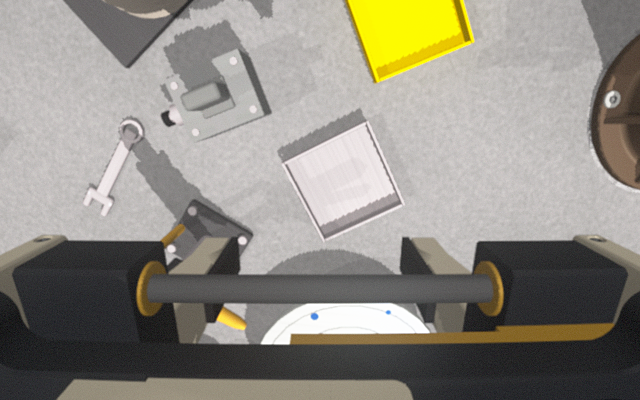

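The wrist view shows the plug and box at (208,97), the steel tray at (343,180) and the gun at (205,245). The move was refused, so I'll give every field in each row.

Emit:
servo_tool(
  moves=[
    {"dx": 0.008,"dy": 0.05,"dz": 0,"roll": 0,"jaw": 1},
    {"dx": 0.008,"dy": 0.05,"dz": 0,"roll": 0,"jaw": 1},
    {"dx": 0.008,"dy": 0.05,"dz": 0,"roll": 0,"jaw": 1},
    {"dx": 0.008,"dy": 0.05,"dz": 0,"roll": 0,"jaw": 1},
    {"dx": 0.008,"dy": 0.05,"dz": 0,"roll": 0,"jaw": 1},
    {"dx": 0.008,"dy": 0.05,"dz": 0,"roll": 0,"jaw": 1},
    {"dx": 0.008,"dy": 0.05,"dz": -0.02,"roll": 0,"jaw": 1},
    {"dx": 0.008,"dy": 0.05,"dz": -0.02,"roll": 0,"jaw": 1},
    {"dx": 0.008,"dy": 0.05,"dz": -0.02,"roll": 0,"jaw": 1},
    {"dx": 0.01,"dy": 0.056,"dz": -0.02,"roll": 0,"jaw": 1},
  ],
)

```text
t: 2.65
eef_pos: [0.5039, 0.2547, 0.1959]
ee_rot: [3.142, -0.0, -2.273]
force: [1.1, 0.4, 0.4]
width: 0.088
gripper_force: 0.0
```

```bash
python3 - <<'E'
from m import *
print(get_state()["eef_pos"])
for n in("wrist","top"):
    im,d,P=cloud(n);np.savez(n+"1.npz",im=im,d=d,P=P)
    for r in cups(P,im,.014):print(n,r)
E
```

```text
[0.50393267 0.25474439 0.19588669]
wrist (array([0.3876, 0.2295]), 0.0237, array([0.387 , 0.2293, 0.0908]), np.int32(3049))
wrist (array([0.3835, 0.3459]), 0.0241, array([0.3832, 0.3462, 0.0909]), np.int32(2379))
wrist (array([0.5021, 0.2584]), 0.0236, array([0.5018, 0.2584, 0.0906]), np.int32(2156))
wrist (array([0.4923, 0.3459]), 0.0137, array([0.4926, 0.3453, 0.0909]), np.int32(316))
top (array([0.5041, 0.2542]), 0.025, array([0.5012, 0.252 , 0.0911]), np.int32(126))
top (array([0.3921, 0.2266]), 0.0259, array([0.3918, 0.2275, 0.0916]), np.int32(186))
top (array([0.387 , 0.3419]), 0.0253, array([0.3872, 0.344 , 0.092 ]), np.int32(178))
```

Emit:
servo_tool(
  moves=[
    {"dx": -0.001,"dy": 0.002,"dz": -0.045,"roll": 0,"jaw": 1},
    {"dx": 0,"dy": 0,"dz": -0.045,"roll": 0,"jaw": 1},
    {"dx": 0,"dy": 0,"dz": -0.04,"roll": 0,"jaw": 1},
    {"dx": 0,"dy": 0,"dz": -0.019,"roll": 0,"jaw": 1},
    {"dx": 0,"dy": 0,"dz": 0,"roll": 0,"jaw": 1},
    {"dx": 0,"dy": 0,"dz": 0,"roll": 0,"jaw": 0.4},
    {"dx": 0,"dy": 0,"dz": 0,"roll": 0,"jaw": 0.4},
    {"dx": 0,"dy": 0,"dz": 0,"roll": 0,"jaw": 0.4},
    {"dx": 0,"dy": 0,"dz": 0,"roll": 0,"jaw": 0.4},
    {"dx": 0,"dy": 0,"dz": 0,"roll": 0,"jaw": 0.4},
  ],
  newtons=25,
)

```text
t: 4.0
eef_pos: [0.5033, 0.2557, 0.0484]
ee_rot: [-3.141, 0.001, -2.273]
force: [-2.7, -0.1, 5.5]
width: 0.0599
gripper_force: 25.0
```

Emit:
servo_tool(
  moves=[
    {"dx": 0,"dy": 0,"dz": 0.03,"roll": 0,"jaw": 0.4},
    {"dx": 0,"dy": 0,"dz": 0.06,"roll": 0,"jaw": 0.4},
    {"dx": 0,"dy": 0,"dz": 0.06,"roll": 0,"jaw": 0.4},
    {"dx": 0.02,"dy": -0.043,"dz": 0,"roll": 0,"jaw": 0.4},
    {"dx": 0.02,"dy": -0.043,"dz": 0,"roll": 0,"jaw": 0.4},
    {"dx": 0.02,"dy": -0.043,"dz": 0,"roll": 0,"jaw": 0.4},
    {"dx": 0.021,"dy": -0.043,"dz": 0,"roll": 0,"jaw": 0.4},
    {"dx": 0.021,"dy": -0.043,"dz": 0,"roll": 0,"jaw": 0.4},
    {"dx": 0.021,"dy": -0.043,"dz": 0,"roll": 0,"jaw": 0.4},
    {"dx": 0.021,"dy": -0.042,"dz": -0.02,"roll": 0,"jaw": 0.4},
  ],
)

```text
t: 5.25
eef_pos: [0.6484, -0.0461, 0.1786]
ee_rot: [-3.14, 0.002, -2.273]
force: [0.6, 0.8, -1.5]
width: 0.0596
gripper_force: 25.0
```

Emit:
servo_tool(
  moves=[
    {"dx": 0,"dy": 0,"dz": -0.03,"roll": 0,"jaw": 0.4},
    {"dx": 0,"dy": 0,"dz": -0.03,"roll": 0,"jaw": 0.4},
    {"dx": 0,"dy": 0,"dz": -0.015,"roll": 0,"jaw": 0.4},
    {"dx": 0,"dy": 0,"dz": -0.008,"roll": 0,"jaw": 0.4},
    {"dx": 0,"dy": 0,"dz": -0.002,"roll": 0,"jaw": 0.4},
    {"dx": 0,"dy": 0,"dz": 0,"roll": 0,"jaw": 0.4},
    {"dx": 0,"dy": 0,"dz": 0,"roll": 0,"jaw": 1},
    {"dx": 0,"dy": 0,"dz": 0,"roll": 0,"jaw": 1},
    {"dx": 0,"dy": 0,"dz": 0,"roll": 0,"jaw": 1},
    {"dx": 0,"dy": 0,"dz": 0.02,"roll": 0,"jaw": 1},
  ],
)

```text
t: 6.5
eef_pos: [0.646, -0.0448, 0.1111]
ee_rot: [3.139, -0.002, -2.273]
force: [0.5, 0.1, 0.1]
width: 0.0872
gripper_force: 0.0
```

Emit:
servo_tool(
  moves=[
    {"dx": 0,"dy": 0,"dz": 0.05,"roll": 0,"jaw": 1},
    {"dx": 0,"dy": 0,"dz": 0.04,"roll": 0,"jaw": 1},
    {"dx": -0.02,"dy": 0.051,"dz": 0,"roll": 0,"jaw": 1},
    {"dx": -0.02,"dy": 0.051,"dz": 0,"roll": 0,"jaw": 1},
    {"dx": -0.02,"dy": 0.051,"dz": 0,"roll": 0,"jaw": 1},
    {"dx": -0.02,"dy": 0.051,"dz": 0,"roll": 0,"jaw": 1},
    {"dx": -0.02,"dy": 0.051,"dz": 0,"roll": 0,"jaw": 1},
    {"dx": -0.019,"dy": 0.051,"dz": 0,"roll": 0,"jaw": 1},
    {"dx": -0.019,"dy": 0.05,"dz": 0,"roll": 0,"jaw": 1},
    {"dx": -0.019,"dy": 0.05,"dz": 0,"roll": 0,"jaw": 1},
  ],
)

```text
t: 7.75
eef_pos: [0.4893, 0.363, 0.2027]
ee_rot: [-3.142, 0.0, -2.273]
force: [0.6, -0.4, -1.2]
width: 0.0873
gripper_force: 0.0
```

```bash
cat > look.py <<'E'
from m import *
print(get_state()["eef_pos"])
for n in("wrist","top"):
    im,d,P=cloud(n);np.savez(n+"1.npz",im=im,d=d,P=P)
    for z in(.014,.06):
        for r in cups(P,im,z):print(n,z,*r)
E
python3 look.py
```

```text
[0.4892893  0.36301139 0.20272293]
wrist 0.014 [0.3959 0.2405] 0.0192 [0.3993 0.2435 0.0922] 543
wrist 0.014 [0.384  0.3459] 0.024 [0.3831 0.3469 0.0909] 2540
wrist 0.014 [0.4887 0.3625] 0.0236 [0.489  0.3637 0.0906] 1879
top 0.014 [0.4915 0.3578] 0.0254 [0.4917 0.3596 0.0918] 167
top 0.014 [0.3917 0.2273] 0.0253 [0.3908 0.2278 0.0916] 186
top 0.014 [0.3858 0.3427] 0.0263 [0.3873 0.3442 0.0917] 174
top 0.06 [ 0.6496 -0.0431] 0.0255 [ 0.6503 -0.0428  0.1383] 197
```

Emit:
servo_tool(
  moves=[
    {"dx": 0,"dy": -0.001,"dz": -0.05,"roll": 0,"jaw": 1},
    {"dx": 0,"dy": 0,"dz": -0.05,"roll": 0,"jaw": 1},
    {"dx": 0,"dy": 0,"dz": -0.04,"roll": 0,"jaw": 1},
    {"dx": 0,"dy": 0,"dz": -0.015,"roll": 0,"jaw": 1},
    {"dx": 0,"dy": 0,"dz": 0,"roll": 0,"jaw": 1},
    {"dx": 0,"dy": 0,"dz": 0,"roll": 0,"jaw": 0.4},
    {"dx": 0,"dy": 0,"dz": 0,"roll": 0,"jaw": 0.4},
    {"dx": 0,"dy": 0,"dz": 0,"roll": 0,"jaw": 0.4},
    {"dx": 0,"dy": 0,"dz": 0,"roll": 0,"jaw": 0.4},
    {"dx": 0,"dy": 0,"dz": 0.03,"roll": 0,"jaw": 0.4},
  ],
)

```text
t: 9.1
eef_pos: [0.4887, 0.3588, 0.0757]
ee_rot: [3.141, -0.005, -2.274]
force: [0.4, 0.2, -1.5]
width: 0.059
gripper_force: 25.0
```

Emit:
servo_tool(
  moves=[
    {"dx": 0,"dy": 0,"dz": 0.06,"roll": 0,"jaw": 0.4},
    {"dx": 0,"dy": 0,"dz": 0.06,"roll": 0,"jaw": 0.4},
    {"dx": 0.023,"dy": -0.042,"dz": 0,"roll": 0,"jaw": 0.4},
    {"dx": 0.023,"dy": -0.042,"dz": 0,"roll": 0,"jaw": 0.4},
    {"dx": 0.023,"dy": -0.042,"dz": 0,"roll": 0,"jaw": 0.4},
    {"dx": 0.023,"dy": -0.042,"dz": 0,"roll": 0,"jaw": 0.4},
    {"dx": 0.022,"dy": -0.042,"dz": 0,"roll": 0,"jaw": 0.4},
    {"dx": 0.022,"dy": -0.042,"dz": 0,"roll": 0,"jaw": 0.4},
    {"dx": 0.022,"dy": -0.042,"dz": 0,"roll": 0,"jaw": 0.4},
    {"dx": 0,"dy": 0,"dz": -0.02,"roll": 0,"jaw": 0.4},
  ],
)

```text
t: 10.35
eef_pos: [0.6497, 0.0634, 0.1781]
ee_rot: [-3.14, 0.001, -2.276]
force: [-0.6, 1.4, -2.0]
width: 0.06
gripper_force: 25.0
```

Emit:
servo_tool(
  moves=[
    {"dx": 0,"dy": 0,"dz": -0.03,"roll": 0,"jaw": 0.4},
    {"dx": 0,"dy": 0,"dz": -0.03,"roll": 0,"jaw": 0.4},
    {"dx": 0,"dy": 0,"dz": -0.015,"roll": 0,"jaw": 0.4},
    {"dx": 0,"dy": 0,"dz": -0.008,"roll": 0,"jaw": 0.4},
    {"dx": 0,"dy": 0,"dz": -0.001,"roll": 0,"jaw": 0.4},
    {"dx": 0,"dy": 0,"dz": 0,"roll": 0,"jaw": 0.4},
    {"dx": 0,"dy": 0,"dz": 0,"roll": 0,"jaw": 1},
    {"dx": 0,"dy": 0,"dz": 0,"roll": 0,"jaw": 1},
    {"dx": 0,"dy": 0,"dz": 0,"roll": 0,"jaw": 1},
    {"dx": 0,"dy": 0,"dz": 0.02,"roll": 0,"jaw": 1},
  ],
)

```text
t: 11.6
eef_pos: [0.647, 0.066, 0.1123]
ee_rot: [3.14, -0.003, -2.273]
force: [0.1, 0.2, -0.1]
width: 0.0869
gripper_force: 0.0
```

Emit:
servo_tool(
  moves=[
    {"dx": 0,"dy": 0,"dz": 0.05,"roll": 0,"jaw": 1},
    {"dx": 0,"dy": 0,"dz": 0.04,"roll": 0,"jaw": 1},
    {"dx": -0.033,"dy": 0.035,"dz": 0,"roll": 0,"jaw": 1},
    {"dx": -0.033,"dy": 0.035,"dz": 0,"roll": 0,"jaw": 1},
    {"dx": -0.033,"dy": 0.035,"dz": 0,"roll": 0,"jaw": 1},
    {"dx": -0.033,"dy": 0.035,"dz": 0,"roll": 0,"jaw": 1},
    {"dx": -0.033,"dy": 0.035,"dz": 0,"roll": 0,"jaw": 1},
    {"dx": -0.033,"dy": 0.035,"dz": 0,"roll": 0,"jaw": 1},
    {"dx": -0.032,"dy": 0.035,"dz": 0,"roll": 0,"jaw": 1},
    {"dx": -0.032,"dy": 0.034,"dz": 0,"roll": 0,"jaw": 1},
  ],
)

```text
t: 12.85
eef_pos: [0.385, 0.3464, 0.2039]
ee_rot: [3.141, 0.001, -2.273]
force: [0.1, 0.5, 0.5]
width: 0.0877
gripper_force: 0.0
```

```bash
python3 look.py
```

```text
[0.38495659 0.34641744 0.20394564]
wrist 0.014 [0.3873 0.2301] 0.0237 [0.3873 0.2285 0.0906] 2659
wrist 0.014 [0.3834 0.3458] 0.0235 [0.3831 0.3468 0.0906] 1739
top 0.014 [0.391  0.2275] 0.0246 [0.3908 0.2284 0.0924] 179
top 0.014 [0.3871 0.3416] 0.0235 [0.3837 0.3387 0.0917] 122
top 0.06 [0.6502 0.0668] 0.0249 [0.6511 0.0668 0.1383] 194
top 0.06 [ 0.65   -0.0436] 0.0255 [ 0.6502 -0.0439  0.1382] 193
```

Emit:
servo_tool(
  moves=[
    {"dx": -0.001,"dy": -0.001,"dz": -0.05,"roll": 0,"jaw": 1},
    {"dx": 0,"dy": 0,"dz": -0.05,"roll": 0,"jaw": 1},
    {"dx": 0,"dy": 0,"dz": -0.04,"roll": 0,"jaw": 1},
    {"dx": 0,"dy": 0,"dz": -0.015,"roll": 0,"jaw": 1},
    {"dx": 0,"dy": 0,"dz": 0,"roll": 0,"jaw": 1},
    {"dx": 0,"dy": 0,"dz": 0,"roll": 0,"jaw": 0.4},
    {"dx": 0,"dy": 0,"dz": 0,"roll": 0,"jaw": 0.4},
    {"dx": 0,"dy": 0,"dz": 0,"roll": 0,"jaw": 0.4},
    {"dx": 0,"dy": 0,"dz": 0,"roll": 0,"jaw": 0.4},
    {"dx": 0,"dy": 0,"dz": 0.03,"roll": 0,"jaw": 0.4},
  ],
)

```text
t: 14.2
eef_pos: [0.384, 0.3426, 0.077]
ee_rot: [-3.141, -0.005, -2.273]
force: [-0.4, 0.8, -1.9]
width: 0.0594
gripper_force: 25.0
```

Emit:
servo_tool(
  moves=[
    {"dx": 0,"dy": 0,"dz": 0.06,"roll": 0,"jaw": 0.4},
    {"dx": 0,"dy": 0,"dz": 0.06,"roll": 0,"jaw": 0.4},
    {"dx": 0.02,"dy": -0.049,"dz": 0,"roll": 0,"jaw": 0.4},
    {"dx": 0.019,"dy": -0.049,"dz": 0,"roll": 0,"jaw": 0.4},
    {"dx": 0.019,"dy": -0.049,"dz": 0,"roll": 0,"jaw": 0.4},
    {"dx": 0.019,"dy": -0.049,"dz": 0,"roll": 0,"jaw": 0.4},
    {"dx": 0.019,"dy": -0.048,"dz": 0,"roll": 0,"jaw": 0.4},
    {"dx": 0.019,"dy": -0.048,"dz": 0,"roll": 0,"jaw": 0.4},
    {"dx": 0.019,"dy": -0.048,"dz": 0,"roll": 0,"jaw": 0.4},
    {"dx": 0.019,"dy": -0.048,"dz": 0,"roll": 0,"jaw": 0.4},
  ],
)

```text
t: 15.45
eef_pos: [0.538, -0.0454, 0.1983]
ee_rot: [3.141, -0.0, -2.273]
force: [1.5, -0.1, -1.9]
width: 0.0593
gripper_force: 25.0
```

Emit:
servo_tool(
  moves=[
    {"dx": 0,"dy": 0,"dz": -0.04,"roll": 0,"jaw": 0.4},
    {"dx": 0,"dy": 0,"dz": -0.04,"roll": 0,"jaw": 0.4},
    {"dx": 0,"dy": 0,"dz": -0.015,"roll": 0,"jaw": 0.4},
    {"dx": 0,"dy": 0,"dz": -0.009,"roll": 0,"jaw": 0.4},
    {"dx": 0,"dy": 0,"dz": 0,"roll": 0,"jaw": 0.4},
    {"dx": 0,"dy": 0,"dz": 0,"roll": 0,"jaw": 0.4},
    {"dx": 0,"dy": 0,"dz": 0,"roll": 0,"jaw": 1},
    {"dx": 0,"dy": 0,"dz": 0,"roll": 0,"jaw": 1},
    {"dx": 0,"dy": 0,"dz": 0,"roll": 0,"jaw": 1},
    {"dx": 0,"dy": 0,"dz": 0.02,"roll": 0,"jaw": 1},
  ],
)

```text
t: 16.7
eef_pos: [0.537, -0.0439, 0.1136]
ee_rot: [3.14, -0.002, -2.273]
force: [-0.6, 0.1, -0.1]
width: 0.0873
gripper_force: 0.0
```

Emit:
servo_tool(
  moves=[
    {"dx": 0,"dy": 0,"dz": 0.05,"roll": 0,"jaw": 1},
    {"dx": 0,"dy": 0,"dz": 0.04,"roll": 0,"jaw": 1},
    {"dx": -0.022,"dy": 0.039,"dz": 0,"roll": 0,"jaw": 1},
    {"dx": -0.022,"dy": 0.039,"dz": 0,"roll": 0,"jaw": 1},
    {"dx": -0.021,"dy": 0.039,"dz": 0,"roll": 0,"jaw": 1},
    {"dx": -0.021,"dy": 0.039,"dz": 0,"roll": 0,"jaw": 1},
    {"dx": -0.021,"dy": 0.039,"dz": 0,"roll": 0,"jaw": 1},
    {"dx": -0.021,"dy": 0.039,"dz": 0,"roll": 0,"jaw": 1},
    {"dx": -0.021,"dy": 0.039,"dz": 0,"roll": 0,"jaw": 1},
    {"dx": 0,"dy": 0,"dz": 0,"roll": 0,"jaw": 1},
  ],
)

```text
t: 17.95
eef_pos: [0.3881, 0.2314, 0.2049]
ee_rot: [3.141, 0.001, -2.269]
force: [1.2, 0.2, 0.6]
width: 0.0875
gripper_force: 0.0
```

```bash
python3 look.py
```

```text
[0.38813251 0.23142431 0.2048602 ]
wrist 0.014 [ 0.523  -0.0229] 0.0175 [ 0.5207 -0.0197  0.089 ] 234
wrist 0.014 [0.3874 0.2292] 0.0236 [0.3873 0.2283 0.0905] 1928
wrist 0.014 [0.6251 0.0678] 0.02 [0.6205 0.0723 0.0957] 711
top 0.014 [0.3865 0.2231] 0.0217 [0.3825 0.2183 0.0924] 57
top 0.06 [0.652  0.0664] 0.0253 [0.6512 0.0664 0.1385] 201
top 0.06 [ 0.6495 -0.0431] 0.0253 [ 0.6501 -0.0434  0.1386] 200
top 0.06 [ 0.5404 -0.044 ] 0.0258 [ 0.5407 -0.0431  0.1381] 209
```

Emit:
servo_tool(
  moves=[
    {"dx": 0,"dy": -0.001,"dz": -0.05,"roll": 0,"jaw": 1},
    {"dx": 0,"dy": 0,"dz": -0.05,"roll": 0,"jaw": 1},
    {"dx": 0,"dy": 0,"dz": -0.04,"roll": 0,"jaw": 1},
    {"dx": 0,"dy": 0,"dz": -0.017,"roll": 0,"jaw": 1},
    {"dx": 0,"dy": 0,"dz": 0,"roll": 0,"jaw": 1},
    {"dx": 0,"dy": 0,"dz": 0,"roll": 0,"jaw": 0.4},
    {"dx": 0,"dy": 0,"dz": 0,"roll": 0,"jaw": 0.4},
    {"dx": 0,"dy": 0,"dz": 0,"roll": 0,"jaw": 0.4},
    {"dx": 0,"dy": 0,"dz": 0,"roll": 0,"jaw": 0.4},
    {"dx": 0,"dy": 0,"dz": 0.03,"roll": 0,"jaw": 0.4},
  ],
)

```text
t: 19.3
eef_pos: [0.3877, 0.2268, 0.0763]
ee_rot: [3.142, -0.005, -2.273]
force: [-0.6, -0.0, -2.3]
width: 0.0595
gripper_force: 25.0
```

Emit:
servo_tool(
  moves=[
    {"dx": 0,"dy": 0,"dz": 0.06,"roll": 0,"jaw": 0.4},
    {"dx": 0,"dy": 0,"dz": 0.06,"roll": 0,"jaw": 0.4},
    {"dx": 0.03,"dy": -0.033,"dz": 0,"roll": 0,"jaw": 0.4},
    {"dx": 0.03,"dy": -0.033,"dz": 0,"roll": 0,"jaw": 0.4},
    {"dx": 0.03,"dy": -0.033,"dz": 0,"roll": 0,"jaw": 0.4},
    {"dx": 0.03,"dy": -0.033,"dz": 0,"roll": 0,"jaw": 0.4},
    {"dx": 0.03,"dy": -0.031,"dz": 0,"roll": 0,"jaw": 0.4},
    {"dx": 0,"dy": 0,"dz": -0.02,"roll": 0,"jaw": 0.4},
    {"dx": 0,"dy": 0,"dz": -0.03,"roll": 0,"jaw": 0.4},
    {"dx": 0,"dy": 0,"dz": -0.03,"roll": 0,"jaw": 0.4},
  ],
)

```text
t: 20.55
eef_pos: [0.5385, 0.065, 0.1163]
ee_rot: [3.141, -0.0, -2.274]
force: [0.3, -0.6, -1.4]
width: 0.0596
gripper_force: 25.0
```

Emit:
servo_tool(
  moves=[
    {"dx": 0,"dy": 0,"dz": -0.013,"roll": 0,"jaw": 0.4},
    {"dx": 0,"dy": 0,"dz": -0.01,"roll": 0,"jaw": 0.4},
    {"dx": 0,"dy": 0,"dz": 0,"roll": 0,"jaw": 0.4},
    {"dx": 0,"dy": 0,"dz": 0,"roll": 0,"jaw": 1},
    {"dx": 0,"dy": 0,"dz": 0,"roll": 0,"jaw": 1},
    {"dx": 0,"dy": 0,"dz": 0,"roll": 0,"jaw": 1},
    {"dx": 0,"dy": 0,"dz": 0.05,"roll": 0,"jaw": 1},
    {"dx": 0,"dy": 0,"dz": 0.05,"roll": 0,"jaw": 1},
    {"dx": 0,"dy": 0,"dz": 0.05,"roll": 0,"jaw": 1},
    {"dx": 0,"dy": 0,"dz": 0.05,"roll": 0,"jaw": 1},
  ],
)

```text
t: 21.8
eef_pos: [0.5388, 0.0652, 0.2967]
ee_rot: [-3.141, 0.001, -2.273]
force: [0.6, 0.4, -0.6]
width: 0.0877
gripper_force: 0.0
```

Emit:
servo_tool(
  moves=[
    {"dx": -0.008,"dy": -0.046,"dz": 0,"roll": -7.2,"jaw": 1},
    {"dx": -0.008,"dy": -0.046,"dz": 0,"roll": -7.2,"jaw": 1},
    {"dx": -0.008,"dy": -0.046,"dz": 0,"roll": -7.2,"jaw": 1},
    {"dx": -0.008,"dy": -0.046,"dz": 0,"roll": -7.2,"jaw": 1},
    {"dx": -0.008,"dy": -0.046,"dz": 0,"roll": -7.2,"jaw": 1},
    {"dx": -0.008,"dy": -0.046,"dz": 0,"roll": -7.2,"jaw": 1},
    {"dx": -0.008,"dy": -0.045,"dz": 0,"roll": -7.2,"jaw": 1},
    {"dx": -0.008,"dy": -0.045,"dz": 0,"roll": -7.2,"jaw": 1},
    {"dx": -0.009,"dy": -0.045,"dz": -0.03,"roll": -7.2,"jaw": 1},
    {"dx": -0.009,"dy": -0.045,"dz": -0.04,"roll": -7.2,"jaw": 1},
  ],
)

```text
t: 23.05
eef_pos: [0.4573, -0.3925, 0.2251]
ee_rot: [-3.141, 0.003, 2.75]
force: [0.1, -0.0, -0.9]
width: 0.0874
gripper_force: 0.0
```

```bash
cat > rect.py <<'E'
from m import *
def rect(P,d,name,c,r,zr):
    m=(d>0)&(P[2]>zr[0])&(P[2]<zr[1])&(np.hypot(P[0]-c[0],P[1]-c[1])<r)
    if m.sum()<5: print(name,"none");return
    q=P[:,m];rc=cv2.minAreaRect(q[:2].T.astype(np.float32).copy())
    print(name,m.sum(),np.round(q.mean(1),4),"rect",np.round(rc[0],4),np.round(rc[1],4),round(rc[2],1))
E
python3 look.py; python3 - <<'E'
from rect import *
print(get_state())
for n in("wrist","top"):
    im,d,P=cloud(n);np.savez(n+"2.npz",im=im,d=d,P=P)
    print(n)
    rect(P,d,"plugtop",(.457,-.391),.04,(.1,.118))
    rect(P,d,"boxtop",(.457,-.391),.075,(.058,.067))
    rect(P,d,"trayrim",(.416,-.212),.1,(.016,.03))
    rect(P,d,"handletop",(.616,-.263),.05,(.225,.245))
    rect(P,d,"barrel",(.616,-.24),.1,(.12,.145))
    if n=="wrist":save(im,"pics/w2.png")
E
```

```text
[ 0.45734166 -0.39252907  0.22512446]
top 0.06 [0.648  0.0674] 0.026 [0.6506 0.0671 0.1384] 198
top 0.06 [ 0.6485 -0.0455] 0.026 [ 0.6498 -0.0438  0.1388] 197
top 0.06 [0.539  0.0646] 0.0268 [0.5406 0.0653 0.1388] 200
top 0.06 [ 0.5382 -0.0433] 0.0273 [ 0.5411 -0.0433  0.1385] 201
{'t': 23.15, 'q': array([-3.88385015e-01,  2.45843364e-01, -1.63992617e-01, -1.09402144e-03,
       -1.16869650e+00, -1.57736492e+00]), 'qd': array([ 0.05226648, -0.05040156,  0.03953106,  0.0145572 , -0.05790535,
        0.03270971]), 'joint_efforts': array([ -1.29239559, -49.48951364,  30.00558257,   7.39606217,
         0.77894133,  -0.40852024]), 'eef_pos': array([ 0.45377483, -0.39249337,  0.21936384]), 'ee_rot': array([ 3.14064004, -0.0077428 ,  2.7462107 ]), 'force': array([-0.5169979 , -0.3538229 , -0.56375649]), 'moment': array([ 0.06100222,  0.00952481, -0.03504164]), 'gripper_force': 0.0, 'width': 0.08760275511167025}
wrist
plugtop 875 [ 0.4541 -0.3915  0.1077] rect [ 0.4554 -0.392 ] [0.0179 0.0401] 70.2
boxtop 4809 [ 0.4516 -0.3905  0.0626] rect [ 0.4601 -0.3937] [0.0743 0.1001] 70.2
trayrim 2194 [ 0.4078 -0.2076  0.0198] rect [ 0.4123 -0.2108] [0.1274 0.1257] 76.3
handletop none
barrel none
top
plugtop 50 [ 0.4528 -0.391   0.1087] rect [ 0.4578 -0.3924] [0.0177 0.0367] 70.7
boxtop 172 [ 0.4412 -0.4065  0.0632] rect [ 0.4577 -0.398 ] [0.0661 0.0902] 71.4
trayrim 82 [ 0.4352 -0.1605  0.0216] rect [ 0.4245 -0.1757] [0.0542 0.1254] 75.1
handletop none
barrel 55 [ 0.5996 -0.197   0.1352] rect [ 0.5989 -0.1968] [0.0161 0.036 ] 22.9
```

View pics/w2.png

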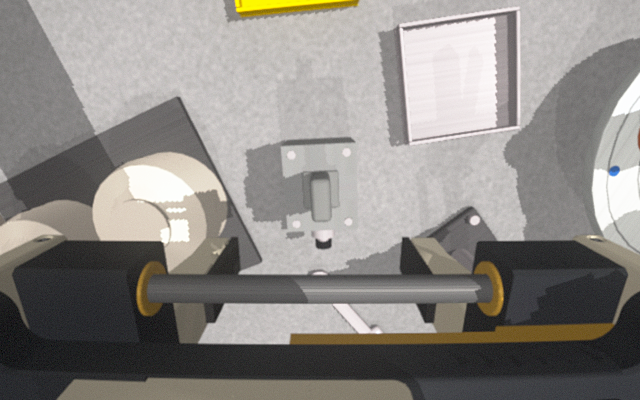

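```bash
python3 - <<'E'
from rect import *
z=np.load("top0.npz");P=z["P"];d=z["d"]
rect(P,d,"pots",(.42,-.5),.14,(.09,.5));
m=(d>0)&(np.hypot(P[0]-.4215,P[1]+.484)<.06)&(P[2]>.1);print(m.sum(), P[2][m].max() if m.any() else 0)
p=P[:,232,516];print(p)
q=P[:,(d>0)&(P[0]>.3)&(P[0]<.6)&(P[1]<-.45)&(P[1]>-.75)&(P[2]>.03)];print(q.max(1),q.min(1))
rect(P,d,"pot",(p[0],p[1]),.09,(.03,.3))
im,d,P=cloud("wrist");rect(P,d,"plugtop",(.457,-.391),.04,(.1,.118));print(get_state()["eef_pos"])
E
```

```text
pots 250 [ 0.436  -0.4966  0.0984] rect [ 0.4345 -0.4898] [0.2215 0.061 ] 81.6
711 0.656202928879802
[ 0.41683022 -0.55614913  0.08664319]
[ 0.48714386 -0.45014547  0.69163675] [ 0.30032002 -0.74994918  0.03042218]
pot 1547 [ 0.4203 -0.561   0.0744] rect [ 0.421  -0.5684] [0.1258 0.1257] 55.5
plugtop 854 [ 0.454  -0.3914  0.1078] rect [ 0.455  -0.3921] [0.0179 0.0394] 68.2
[ 0.45711618 -0.39098726  0.22492521]
```

Emit:
servo_tool(
  moves=[
    {"dx": -0.002,"dy": -0.001,"dz": -0.03,"roll": 2,"jaw": 0.7},
    {"dx": 0,"dy": 0,"dz": -0.04,"roll": 0,"jaw": 0.7},
    {"dx": 0,"dy": 0,"dz": -0.04,"roll": 0,"jaw": 0.7},
    {"dx": 0,"dy": 0,"dz": -0.03,"roll": 0,"jaw": 0.7},
    {"dx": 0,"dy": 0,"dz": -0.011,"roll": 0,"jaw": 0.7},
    {"dx": 0,"dy": 0,"dz": 0,"roll": 0,"jaw": 0.7},
    {"dx": 0,"dy": 0,"dz": 0,"roll": 0,"jaw": 0.05},
    {"dx": 0,"dy": 0,"dz": 0,"roll": 0,"jaw": 0.05},
    {"dx": 0,"dy": 0,"dz": 0,"roll": 0,"jaw": 0.05},
    {"dx": 0,"dy": 0,"dz": 0,"roll": 0,"jaw": 0.05},
  ],
  newtons=50,
)

```text
t: 24.55
eef_pos: [0.4551, -0.3918, 0.0739]
ee_rot: [-3.142, 0.0, 2.788]
force: [-0.6, -1.2, 0.5]
width: 0.0272
gripper_force: 0.0
```

Emit:
servo_tool(
  moves=[
    {"dx": 0,"dy": 0,"dz": 0,"roll": 0,"jaw": 0.05},
    {"dx": 0,"dy": 0,"dz": 0,"roll": 0,"jaw": 0.05},
    {"dx": 0,"dy": 0,"dz": 0,"roll": 0,"jaw": 0.05},
    {"dx": 0,"dy": 0,"dz": 0,"roll": 0,"jaw": 0.05},
    {"dx": 0,"dy": 0,"dz": 0.004,"roll": 0,"jaw": 0.05},
    {"dx": 0,"dy": 0,"dz": 0.006,"roll": 0,"jaw": 0.05},
    {"dx": 0,"dy": 0,"dz": 0.008,"roll": 0,"jaw": 0.05},
    {"dx": 0,"dy": 0,"dz": 0.01,"roll": 0,"jaw": 0.05},
    {"dx": 0,"dy": 0,"dz": 0.01,"roll": 0,"jaw": 0.05},
    {"dx": 0,"dy": 0,"dz": 0.01,"roll": 0,"jaw": 0.05},
  ],
)

```text
t: 25.8
eef_pos: [0.4554, -0.3919, 0.1231]
ee_rot: [-3.141, 0.001, 2.789]
force: [-0.0, 0.5, -1.6]
width: 0.018
gripper_force: 50.0
```

Emit:
servo_tool(
  moves=[
    {"dx": 0,"dy": 0,"dz": 0.04,"roll": 0,"jaw": 0.05},
    {"dx": -0.008,"dy": 0.036,"dz": 0,"roll": 0,"jaw": 0.05},
    {"dx": -0.008,"dy": 0.036,"dz": 0,"roll": 0,"jaw": 0.05},
    {"dx": -0.008,"dy": 0.036,"dz": 0,"roll": 0,"jaw": 0.05},
    {"dx": -0.009,"dy": 0.036,"dz": 0,"roll": 0,"jaw": 0.05},
    {"dx": -0.009,"dy": 0.037,"dz": 0,"roll": 0,"jaw": 0.05},
    {"dx": 0,"dy": 0,"dz": -0.04,"roll": 0,"jaw": 0.05},
    {"dx": 0,"dy": 0,"dz": -0.04,"roll": 0,"jaw": 0.05},
    {"dx": 0,"dy": 0,"dz": -0.02,"roll": 0,"jaw": 0.05},
    {"dx": 0,"dy": 0,"dz": 0,"roll": 0,"jaw": 0.05},
  ],
)

```text
t: 27.05
eef_pos: [0.4122, -0.2106, 0.061]
ee_rot: [-3.141, -0.002, 2.789]
force: [-0.4, -0.2, 0.0]
width: 0.0177
gripper_force: 50.0
```

Emit:
servo_tool(
  moves=[
    {"dx": 0,"dy": 0,"dz": -0.005,"roll": 0,"jaw": 0.05},
    {"dx": 0,"dy": 0,"dz": -0.004,"roll": 0,"jaw": 0.05},
    {"dx": 0,"dy": 0,"dz": -0.003,"roll": 0,"jaw": 0.05},
    {"dx": 0,"dy": 0,"dz": -0.002,"roll": 0,"jaw": 0.05},
    {"dx": 0,"dy": 0,"dz": 0,"roll": 0,"jaw": 0.05},
    {"dx": 0,"dy": 0,"dz": 0,"roll": 0,"jaw": 0.05},
    {"dx": 0,"dy": 0,"dz": 0,"roll": 0,"jaw": 0.05},
    {"dx": 0,"dy": 0,"dz": 0,"roll": 0,"jaw": 0.05},
    {"dx": 0,"dy": 0,"dz": 0,"roll": 0,"jaw": 0.05},
    {"dx": 0,"dy": 0,"dz": 0,"roll": 0,"jaw": 0.05},
  ],
)

```text
t: 28.3
eef_pos: [0.4131, -0.2107, 0.0476]
ee_rot: [-3.142, 0.0, 2.789]
force: [-0.5, 0.0, -0.3]
width: 0.0178
gripper_force: 50.0
```

Emit:
servo_tool(
  moves=[
    {"dx": 0,"dy": 0,"dz": -0.001,"roll": 0,"jaw": 0.05},
    {"dx": 0,"dy": 0,"dz": 0,"roll": 0,"jaw": 0.05},
    {"dx": 0,"dy": 0,"dz": 0,"roll": 0,"jaw": 0.7},
    {"dx": 0,"dy": 0,"dz": 0,"roll": 0,"jaw": 0.7},
    {"dx": 0,"dy": 0,"dz": 0,"roll": 0,"jaw": 0.7},
    {"dx": 0,"dy": 0,"dz": 0.03,"roll": 0,"jaw": 0.7},
    {"dx": 0,"dy": 0,"dz": 0.06,"roll": 0,"jaw": 0.8},
    {"dx": 0,"dy": 0,"dz": 0.06,"roll": 0,"jaw": 1},
    {"dx": 0,"dy": 0,"dz": 0.06,"roll": 0,"jaw": 1},
    {"dx": 0,"dy": 0,"dz": 0.06,"roll": 0,"jaw": 1},
  ],
)

```text
t: 29.55
eef_pos: [0.4126, -0.2106, 0.3187]
ee_rot: [3.141, 0.0, 2.789]
force: [2.0, -0.5, 0.1]
width: 0.0865
gripper_force: 0.0
```

```bash
python3 - <<'E'
from rect import *
im,d,P=cloud("wrist");save(im,"pics/w3.png")
rect(P,d,"plug",(.412,-.211),.05,(.07,.1))
z=np.load("top0.npz");P=z["P"];d=z["d"];im=z["im"]
m=(d>0)&(np.hypot(P[0]-.616,P[1]+.25)<.12)&(P[2]>.1)
for v,u in np.argwhere(m)[::6]: print(u,v,np.round(P[:,v,u],3),im[v,u],end=";")
print()
for lo,hi in((.225,.245),(.2,.225),(.13,.145),(.115,.13)):rect(P,d,f"{lo}",(.616,-.25),.1,(lo,hi))
z=np.load("side0.npz");P=z["P"];d=z["d"]
print("side")
for lo,hi in((.225,.245),(.205,.225),(.16,.2),(.115,.145),(.002,.02)):rect(P,d,f"{lo}",(.616,-.25),.1,(lo,hi))
E
```

```text
plug 437 [ 0.4122 -0.2102  0.0817] rect [ 0.413  -0.2106] [0.0165 0.0391] 69.7
425 150 [ 0.629 -0.26   0.235] [108 101  97];431 150 [ 0.629 -0.276  0.235] [70 65 64];428 151 [ 0.626 -0.267  0.238] [29 29 25];423 152 [ 0.626 -0.256  0.225] [67 62 61];429 152 [ 0.624 -0.27   0.236] [23 24 23];422 153 [ 0.624 -0.255  0.22 ] [47 45 44];428 153 [ 0.621 -0.268  0.236] [21 20 18];416 154 [ 0.638 -0.253  0.143] [79 76 72];422 154 [ 0.622 -0.255  0.216] [21 19 21];428 154 [ 0.618 -0.267  0.238] [24 21 22];415 155 [ 0.636 -0.25   0.139] [72 68 64];421 155 [ 0.623 -0.256  0.199] [24 22 20];427 155 [ 0.615 -0.264  0.239] [21 20 19];433 155 [ 0.615 -0.281  0.237] [86 67 51];415 156 [ 0.633 -0.25   0.139] [100  90  90];421 156 [ 0.621 -0.256  0.197] [19 18 16];427 156 [ 0.613 -0.265  0.232] [22 21 20];433 156 [ 0.634 -0.303  0.137] [124  88  47];413 157 [ 0.615 -0.231  0.21 ] [183 172 167];419 157 [ 0.623 -0.255  0.176] [79 79 73];425 157 [ 0.612 -0.261  0.226] [17 19 17];431 157 [ 0.611 -0.277  0.229] [47 35 22];412 158 [ 0.612 -0.228  0.211] [171 159 155];418 158 [ 0.623 -0.255  0.161] [125 122 
[... 2504 characters left out ...]
 [ 0.6198 -0.2681  0.2331] rect [ 0.6209 -0.27  ] [0.0223 0.0268] 14.3
0.2 51 [ 0.6121 -0.2473  0.2124] rect [ 0.6166 -0.2517] [0.0213 0.0516] 10.2
0.13 194 [ 0.6091 -0.2369  0.138 ] rect [ 0.615  -0.2472] [0.0417 0.1384] 17.1
0.115 34 [ 0.6095 -0.2579  0.1266] rect [ 0.6091 -0.2495] [0.028 0.138] 15.2
side
0.225 68 [ 0.616  -0.2737  0.2331] rect [ 0.6155 -0.2706] [0.0217 0.0263] 14.7
0.205 75 [ 0.6116 -0.2661  0.214 ] rect [ 0.611  -0.2556] [0.0218 0.0588] 15.9
0.16 125 [ 0.6129 -0.2725  0.1795] rect [ 0.6083 -0.2649] [0.0208 0.0489] 38.4
0.115 255 [ 0.6113 -0.2718  0.1338] rect [ 0.6091 -0.2493] [0.0421 0.1438] 18.2
0.002 775 [ 0.6107 -0.2717  0.0092] rect [ 0.6129 -0.2472] [0.19 0.18] 3.0
```

View pics/w3.png

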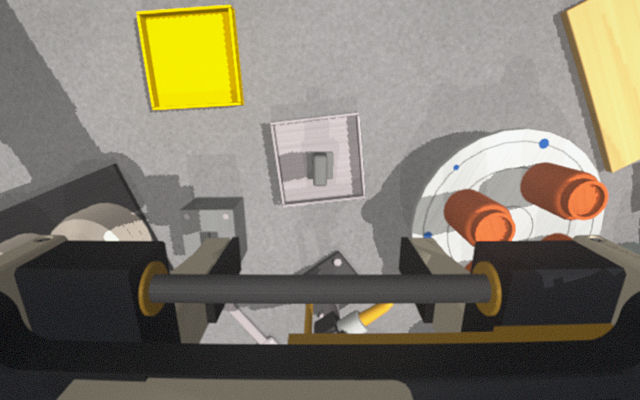

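The plug stands upright in the steel tray at (318,165), and the cups are on the wheel at right. Next is the gun: its handle is at about (0.617,-0.270) and its nozzle points at about 105°.

Emit:
servo_tool(
  moves=[
    {"dx": 0.034,"dy": -0.008,"dz": 0,"roll": 5.9,"jaw": 1},
    {"dx": 0.034,"dy": -0.008,"dz": 0,"roll": 5.9,"jaw": 1},
    {"dx": 0.034,"dy": -0.008,"dz": 0,"roll": 5.9,"jaw": 1},
    {"dx": 0.033,"dy": -0.008,"dz": 0,"roll": 5.9,"jaw": 1},
    {"dx": 0.033,"dy": -0.008,"dz": 0,"roll": 5.9,"jaw": 1},
    {"dx": 0.033,"dy": -0.008,"dz": 0,"roll": 5.9,"jaw": 1},
    {"dx": 0,"dy": 0,"dz": -0.02,"roll": 0,"jaw": 1},
    {"dx": 0,"dy": 0,"dz": -0.02,"roll": 0,"jaw": 1},
    {"dx": 0,"dy": 0,"dz": 0,"roll": 0,"jaw": 1},
    {"dx": 0,"dy": 0,"dz": 0,"roll": 0,"jaw": 1},
  ],
  newtons=30,
)

```text
t: 30.85
eef_pos: [0.6143, -0.2589, 0.2773]
ee_rot: [-3.141, 0.0, -2.877]
force: [1.5, -0.2, 0.2]
width: 0.0877
gripper_force: 0.0
```

```bash
python3 - <<'E'
from rect import *
print(get_state()["eef_pos"],get_state()["ee_rot"])
im,d,P=cloud("wrist");np.savez("w4.npz",im=im,d=d,P=P);save(im,"pics/w4.png")
for lo,hi in((.225,.25),(.2,.225)):rect(P,d,f"{lo}",(.616,-.26),.05,(lo,hi))
E
```

```text
[ 0.61432954 -0.25889436  0.27730491] [-3.14092790e+00  3.53135904e-04 -2.87673282e+00]
0.225 1186 [ 0.616  -0.2687  0.232 ] rect [ 0.6172 -0.2688] [0.0227 0.0257] 15.3
0.2 748 [ 0.6066 -0.2506  0.2109] rect [ 0.6113 -0.2547] [0.0174 0.0568] 11.2
```

View pics/w4.png

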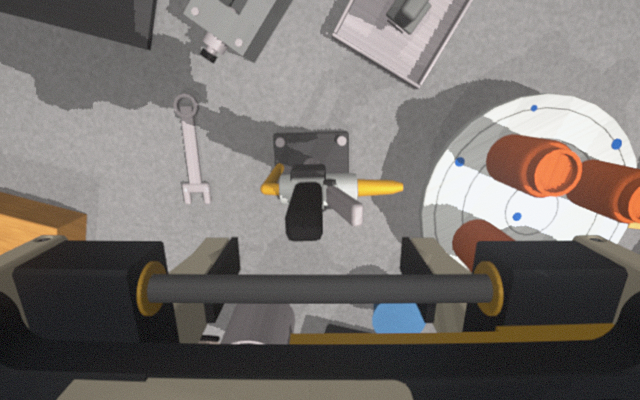

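The wrist view shows the black handle at (305,210) between the fingers and the trigger at (345,205) on the nozzle side. It is aligned, so I'll descend.

Emit:
servo_tool(
  moves=[
    {"dx": 0,"dy": 0,"dz": -0.03,"roll": 0,"jaw": 1},
    {"dx": 0,"dy": 0,"dz": -0.03,"roll": 0,"jaw": 1},
    {"dx": 0,"dy": 0,"dz": -0.02,"roll": 0,"jaw": 1},
    {"dx": 0,"dy": 0,"dz": -0.01,"roll": 0,"jaw": 1},
    {"dx": 0,"dy": 0,"dz": -0.006,"roll": 0,"jaw": 1},
    {"dx": 0.001,"dy": -0.004,"dz": 0,"roll": 0,"jaw": 1},
    {"dx": 0,"dy": 0,"dz": 0,"roll": 0,"jaw": 1},
    {"dx": 0,"dy": 0,"dz": 0,"roll": 0,"jaw": 0.8},
    {"dx": 0,"dy": 0,"dz": 0,"roll": 0,"jaw": 0.7},
    {"dx": 0,"dy": 0,"dz": 0,"roll": 0,"jaw": 0.7},
  ],
  newtons=30,
)

```text
t: 32.15
eef_pos: [0.615, -0.2618, 0.181]
ee_rot: [3.141, 0.0, -2.877]
force: [-1.9, 7.1, 4.8]
width: 0.0642
gripper_force: 3.4
```

Emit:
servo_tool(
  moves=[
    {"dx": 0,"dy": 0,"dz": 0,"roll": 0,"jaw": 0.3},
    {"dx": 0,"dy": 0,"dz": 0,"roll": 0,"jaw": 0.3},
    {"dx": 0,"dy": 0,"dz": 0,"roll": 0,"jaw": 0.3},
    {"dx": 0,"dy": 0,"dz": 0,"roll": 0,"jaw": 0.3},
    {"dx": 0,"dy": 0,"dz": 0,"roll": 0,"jaw": 0.3},
    {"dx": 0,"dy": 0,"dz": 0,"roll": 0,"jaw": 0.3},
    {"dx": 0,"dy": 0,"dz": 0,"roll": 0,"jaw": 0.3},
    {"dx": 0,"dy": 0,"dz": 0,"roll": 0,"jaw": 0.3},
    {"dx": 0,"dy": 0,"dz": 0,"roll": 0,"jaw": 0.3},
    {"dx": 0,"dy": 0,"dz": 0,"roll": 0,"jaw": 0.3},
  ],
  newtons=35,
)

```text
t: 33.4
eef_pos: [0.6159, -0.264, 0.1813]
ee_rot: [-3.139, 0.001, -2.876]
force: [2.7, -6.4, -0.1]
width: 0.0376
gripper_force: 35.0
```

Emit:
servo_tool(
  moves=[
    {"dx": 0,"dy": 0,"dz": 0,"roll": 0,"jaw": 0.3},
    {"dx": 0,"dy": 0,"dz": 0,"roll": 0,"jaw": 0.3},
    {"dx": 0,"dy": 0,"dz": 0,"roll": 0,"jaw": 0.3},
    {"dx": 0,"dy": 0,"dz": 0,"roll": 0,"jaw": 0.3},
    {"dx": 0,"dy": 0,"dz": 0,"roll": 0,"jaw": 0.3},
    {"dx": 0,"dy": 0,"dz": 0,"roll": 0,"jaw": 0.3},
    {"dx": 0,"dy": 0,"dz": 0,"roll": 0,"jaw": 0.3},
    {"dx": 0,"dy": 0,"dz": 0,"roll": 0,"jaw": 0.3},
    {"dx": 0,"dy": 0,"dz": 0,"roll": 0,"jaw": 0.3},
    {"dx": 0,"dy": 0,"dz": 0,"roll": 0,"jaw": 1},
  ],
)

```text
t: 34.65
eef_pos: [0.6151, -0.2621, 0.1807]
ee_rot: [3.141, 0.0, -2.877]
force: [-1.3, 7.8, 2.5]
width: 0.0433
gripper_force: 3.8
```

Emit:
servo_tool(
  moves=[
    {"dx": 0,"dy": 0,"dz": 0,"roll": 0,"jaw": 1},
    {"dx": 0,"dy": 0,"dz": 0,"roll": 0,"jaw": 1},
    {"dx": 0,"dy": 0,"dz": 0,"roll": 0,"jaw": 1},
    {"dx": 0,"dy": 0,"dz": 0,"roll": 0,"jaw": 1},
    {"dx": 0,"dy": 0,"dz": 0,"roll": 0,"jaw": 1},
    {"dx": -0.001,"dy": 0.004,"dz": 0,"roll": 0,"jaw": 1},
    {"dx": 0,"dy": 0,"dz": 0.03,"roll": 0,"jaw": 1},
    {"dx": 0,"dy": 0,"dz": 0.04,"roll": 0,"jaw": 1},
    {"dx": 0,"dy": 0,"dz": 0.04,"roll": 0,"jaw": 1},
    {"dx": 0,"dy": 0,"dz": 0.03,"roll": 0,"jaw": 1},
  ],
)

```text
t: 35.9
eef_pos: [0.6142, -0.2588, 0.323]
ee_rot: [-3.14, 0.002, -2.877]
force: [0.6, -0.2, -0.5]
width: 0.0875
gripper_force: 0.0
```

```bash
python3 look.py; python3 -c "
from h import *
z=np.load('top1.npz');im=z['im'];save(im,'pics/top2.png',1.25)"
```

```text
[ 0.61422953 -0.25877984  0.32296334]
wrist 0.014 [ 0.5373 -0.057 ] 0.0265 [ 0.5357 -0.0686  0.0963] 348
wrist 0.014 [0.538  0.0564] 0.0277 [0.5375 0.0411 0.0962] 524
wrist 0.014 [ 0.6421 -0.0527] 0.0274 [ 0.636  -0.0651  0.0963] 352
wrist 0.014 [0.6254 0.0545] 0.0139 [0.6232 0.0534 0.0929] 97
wrist 0.06 [ 0.538 -0.043] 0.0244 [ 0.5374 -0.043   0.1367] 1538
wrist 0.06 [0.5378 0.0647] 0.0236 [0.5379 0.0647 0.1367] 1346
wrist 0.06 [ 0.6456 -0.0467] 0.0234 [ 0.6391 -0.0555  0.1377] 365
top 0.06 [0.6491 0.0674] 0.0264 [0.6506 0.067  0.1383] 191
top 0.06 [ 0.6498 -0.0358] 0.0221 [ 0.6503 -0.0341  0.1379] 51
top 0.06 [0.5415 0.0663] 0.0239 [0.5416 0.066  0.1383] 190
```

View pics/top2.png

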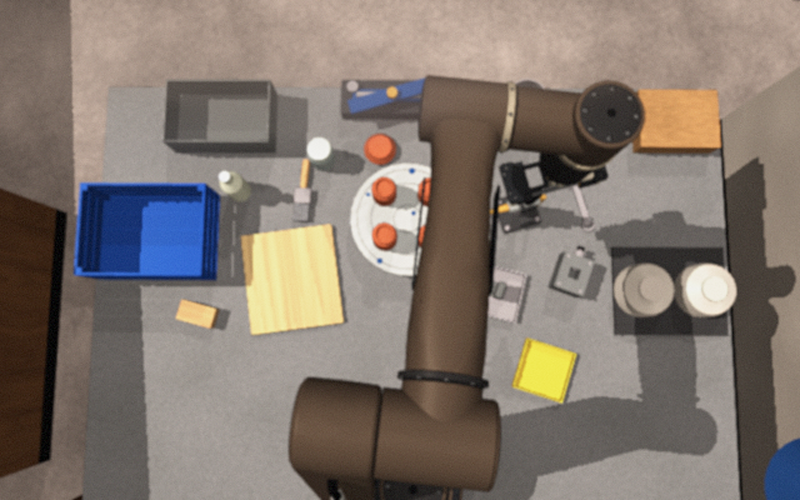

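The top view shows all four cups on the wheel at (384,190), (384,236), (430,190) and (430,236). The plug is in the tray, the box is empty and the bystanders haven't moved. Now I'll take the cups back.

Emit:
servo_tool(
  moves=[
    {"dx": -0.01,"dy": 0.041,"dz": 0,"roll": 4.4,"jaw": 1},
    {"dx": -0.01,"dy": 0.041,"dz": 0,"roll": 4.4,"jaw": 1},
    {"dx": -0.01,"dy": 0.041,"dz": 0,"roll": 4.4,"jaw": 1},
    {"dx": -0.01,"dy": 0.041,"dz": 0,"roll": 4.4,"jaw": 1},
    {"dx": -0.01,"dy": 0.041,"dz": 0,"roll": 4.4,"jaw": 1},
    {"dx": -0.009,"dy": 0.04,"dz": 0,"roll": 4.4,"jaw": 1},
    {"dx": -0.009,"dy": 0.04,"dz": 0,"roll": 4.4,"jaw": 1},
    {"dx": -0.009,"dy": 0.04,"dz": 0,"roll": 4.4,"jaw": 1},
    {"dx": 0,"dy": 0,"dz": -0.05,"roll": 0,"jaw": 1},
    {"dx": 0,"dy": 0,"dz": -0.03,"roll": 0,"jaw": 1},
  ],
  newtons=25,
)

```text
t: 37.25
eef_pos: [0.5358, 0.0669, 0.2384]
ee_rot: [3.14, -0.001, -2.261]
force: [0.7, -0.0, -0.0]
width: 0.0876
gripper_force: 0.0
```

```bash
python3 look.py
```

```text
[0.5358118  0.0668694  0.23836754]
wrist 0.014 [ 0.5245 -0.0291] 0.0234 [ 0.5193 -0.0235  0.0969] 154
wrist 0.014 [ 0.6373 -0.0395] 0.0276 [ 0.6237 -0.0353  0.0962] 508
wrist 0.014 [0.5259 0.0521] 0.0236 [0.5203 0.0459 0.0966] 154
wrist 0.014 [0.6379 0.0636] 0.0276 [0.6246 0.059  0.0962] 448
wrist 0.06 [ 0.5375 -0.0428] 0.0237 [ 0.5376 -0.043   0.1367] 3071
wrist 0.06 [ 0.6478 -0.0423] 0.0244 [ 0.6472 -0.0429  0.1368] 2590
wrist 0.06 [0.538 0.066] 0.0238 [0.538  0.0656 0.1366] 2425
wrist 0.06 [0.6275 0.0727] 0.0094 [0.6275 0.0723 0.1374] 126
top 0.06 [ 0.6505 -0.045 ] 0.0251 [ 0.6509 -0.0441  0.138 ] 199
top 0.06 [ 0.5386 -0.0435] 0.0263 [ 0.5406 -0.0429  0.1381] 209
top 0.06 [0.5297 0.05  ] 0.0148 [0.5297 0.05   0.1396] 27
```

Emit:
servo_tool(
  moves=[
    {"dx": 0.001,"dy": 0,"dz": -0.05,"roll": 0,"jaw": 1},
    {"dx": 0,"dy": 0,"dz": -0.045,"roll": 0,"jaw": 1},
    {"dx": 0,"dy": 0,"dz": -0.035,"roll": 0,"jaw": 1},
    {"dx": 0,"dy": 0,"dz": -0.018,"roll": 0,"jaw": 1},
    {"dx": 0,"dy": 0,"dz": 0,"roll": 0,"jaw": 1},
    {"dx": 0,"dy": 0,"dz": 0,"roll": 0,"jaw": 0.4},
    {"dx": 0,"dy": 0,"dz": 0,"roll": 0,"jaw": 0.4},
    {"dx": 0,"dy": 0,"dz": 0,"roll": 0,"jaw": 0.4},
    {"dx": 0,"dy": 0,"dz": 0,"roll": 0,"jaw": 0.4},
    {"dx": 0,"dy": 0,"dz": 0,"roll": 0,"jaw": 0.4},
  ],
)

```text
t: 38.6
eef_pos: [0.5386, 0.0665, 0.0934]
ee_rot: [-3.141, 0.001, -2.262]
force: [0.3, -0.4, 6.0]
width: 0.0598
gripper_force: 25.0
```

Emit:
servo_tool(
  moves=[
    {"dx": 0,"dy": 0,"dz": 0.03,"roll": 0,"jaw": 0.4},
    {"dx": 0,"dy": 0,"dz": 0.04,"roll": 0,"jaw": 0.4},
    {"dx": -0.03,"dy": 0.033,"dz": 0,"roll": 0,"jaw": 0.4},
    {"dx": -0.03,"dy": 0.033,"dz": 0,"roll": 0,"jaw": 0.4},
    {"dx": -0.03,"dy": 0.033,"dz": 0,"roll": 0,"jaw": 0.4},
    {"dx": -0.03,"dy": 0.032,"dz": 0,"roll": 0,"jaw": 0.4},
    {"dx": -0.029,"dy": 0.032,"dz": 0,"roll": 0,"jaw": 0.4},
    {"dx": 0,"dy": 0,"dz": -0.04,"roll": 0,"jaw": 0.4},
    {"dx": 0,"dy": 0,"dz": -0.04,"roll": 0,"jaw": 0.4},
    {"dx": 0,"dy": 0,"dz": -0.02,"roll": 0,"jaw": 0.4},
  ],
)

```text
t: 39.85
eef_pos: [0.3876, 0.2281, 0.0604]
ee_rot: [3.141, -0.003, -2.263]
force: [-0.4, 0.2, -2.6]
width: 0.0596
gripper_force: 25.0
```

Emit:
servo_tool(
  moves=[
    {"dx": 0,"dy": 0,"dz": -0.01,"roll": 0,"jaw": 0.4},
    {"dx": 0,"dy": 0,"dz": -0.006,"roll": 0,"jaw": 0.4},
    {"dx": 0,"dy": 0,"dz": 0,"roll": 0,"jaw": 0.4},
    {"dx": 0,"dy": 0,"dz": 0,"roll": 0,"jaw": 1},
    {"dx": 0,"dy": 0,"dz": 0,"roll": 0,"jaw": 1},
    {"dx": 0,"dy": 0,"dz": 0,"roll": 0,"jaw": 1},
    {"dx": 0,"dy": 0,"dz": 0.03,"roll": 0,"jaw": 1},
    {"dx": 0,"dy": 0,"dz": 0.05,"roll": 0,"jaw": 1},
    {"dx": 0,"dy": 0,"dz": 0.06,"roll": 0,"jaw": 1},
    {"dx": 0,"dy": 0,"dz": 0.04,"roll": 0,"jaw": 1},
  ],
)

```text
t: 41.1
eef_pos: [0.3895, 0.2297, 0.2296]
ee_rot: [-3.141, 0.003, -2.262]
force: [0.4, 0.6, -1.5]
width: 0.0876
gripper_force: 0.0
```

Emit:
servo_tool(
  moves=[
    {"dx": 0.021,"dy": -0.039,"dz": 0,"roll": 0,"jaw": 1},
    {"dx": 0.021,"dy": -0.039,"dz": 0,"roll": 0,"jaw": 1},
    {"dx": 0.021,"dy": -0.039,"dz": 0,"roll": 0,"jaw": 1},
    {"dx": 0.021,"dy": -0.039,"dz": 0,"roll": 0,"jaw": 1},
    {"dx": 0.021,"dy": -0.039,"dz": 0,"roll": 0,"jaw": 1},
    {"dx": 0.021,"dy": -0.039,"dz": 0,"roll": 0,"jaw": 1},
    {"dx": 0.022,"dy": -0.039,"dz": 0,"roll": 0,"jaw": 1},
    {"dx": 0,"dy": 0,"dz": -0.02,"roll": 0,"jaw": 1},
    {"dx": 0,"dy": 0,"dz": 0,"roll": 0,"jaw": 1},
    {"dx": 0,"dy": 0,"dz": 0,"roll": 0,"jaw": 1},
  ],
)

```text
t: 42.35
eef_pos: [0.5372, -0.0435, 0.2072]
ee_rot: [-3.141, 0.0, -2.262]
force: [-0.4, -0.1, 0.1]
width: 0.0875
gripper_force: 0.0
```

```bash
python3 look.py
```

```text
[ 0.53720335 -0.04345976  0.20720804]
wrist 0.014 [ 0.5265 -0.0555] 0.0245 [ 0.5203 -0.0629  0.0964] 209
wrist 0.014 [ 0.6255 -0.0397] 0.0201 [ 0.6197 -0.0417  0.0958] 333
wrist 0.014 [0.6389 0.0578] 0.027 [0.6317 0.0483 0.0958] 616
wrist 0.06 [ 0.5378 -0.0432] 0.0238 [ 0.5376 -0.0431  0.1367] 3069
wrist 0.06 [ 0.648  -0.0241] 0.014 [ 0.6494 -0.0244  0.1382] 276
top 0.014 [0.3866 0.2811] 0.026 [0.3877 0.2811 0.0919] 202
top 0.06 [0.665 0.071] 0.0181 [0.6681 0.0719 0.1394] 33
top 0.06 [ 0.534  -0.0298] 0.0164 [ 0.5316 -0.0314  0.138 ] 47
```

A cup on the board was knocked to about (0.385,0.280). It is still standing on the board, so I'll choose the other slots around it.

Emit:
servo_tool(
  moves=[
    {"dx": 0,"dy": 0,"dz": -0.045,"roll": 0,"jaw": 1},
    {"dx": 0,"dy": 0,"dz": -0.04,"roll": 0,"jaw": 1},
    {"dx": 0,"dy": 0,"dz": -0.02,"roll": 0,"jaw": 1},
    {"dx": 0,"dy": 0,"dz": -0.008,"roll": 0,"jaw": 1},
    {"dx": 0,"dy": 0,"dz": 0,"roll": 0,"jaw": 1},
    {"dx": 0,"dy": 0,"dz": 0,"roll": 0,"jaw": 0.4},
    {"dx": 0,"dy": 0,"dz": 0,"roll": 0,"jaw": 0.4},
    {"dx": 0,"dy": 0,"dz": 0,"roll": 0,"jaw": 0.4},
    {"dx": 0,"dy": 0,"dz": 0,"roll": 0,"jaw": 0.4},
    {"dx": 0,"dy": 0,"dz": 0,"roll": 0,"jaw": 0.4},
  ],
)

```text
t: 43.7
eef_pos: [0.5374, -0.0437, 0.0941]
ee_rot: [-3.141, 0.001, -2.262]
force: [-1.4, 0.9, 3.9]
width: 0.0594
gripper_force: 25.0
```

```bash
python3 - <<'E'
from rect import *
z=np.load("top0.npz");P=z["P"];d=z["d"];im=z["im"]
hsv=cv2.cvtColor(im,cv2.COLOR_RGB2HSV)
m=(d>0)&(P[2]>.008)&(P[2]<.02)&(hsv[...,0]>12)&(hsv[...,0]<32)&(hsv[...,1]>60)&(np.hypot(P[0]-.444,P[1]-.296)<.18)
q=P[:2,m].T.astype(np.float32).copy();rc=cv2.minAreaRect(q);print(rc,cv2.boxPoints(rc).round(3))
E
```

```text
((0.44657421112060547, 0.29736414551734924), (0.25085321068763733, 0.2289484739303589), 8.009499549865723) [[0.306 0.393]
 [0.338 0.167]
 [0.587 0.201]
 [0.555 0.428]]
```

Emit:
servo_tool(
  moves=[
    {"dx": 0,"dy": 0,"dz": 0.04,"roll": 0,"jaw": 0.4},
    {"dx": 0,"dy": 0,"dz": 0.04,"roll": 0,"jaw": 0.4},
    {"dx": -0.006,"dy": 0.049,"dz": 0,"roll": 0,"jaw": 0.4},
    {"dx": -0.006,"dy": 0.049,"dz": 0,"roll": 0,"jaw": 0.4},
    {"dx": -0.006,"dy": 0.049,"dz": 0,"roll": 0,"jaw": 0.4},
    {"dx": -0.006,"dy": 0.049,"dz": 0,"roll": 0,"jaw": 0.4},
    {"dx": -0.005,"dy": 0.049,"dz": 0,"roll": 0,"jaw": 0.4},
    {"dx": -0.005,"dy": 0.049,"dz": 0,"roll": 0,"jaw": 0.4},
    {"dx": 0,"dy": 0,"dz": -0.04,"roll": 0,"jaw": 0.4},
    {"dx": 0,"dy": 0,"dz": -0.04,"roll": 0,"jaw": 0.4},
  ],
)

```text
t: 44.95
eef_pos: [0.5024, 0.251, 0.0922]
ee_rot: [3.141, -0.0, -2.261]
force: [0.7, 0.3, -2.7]
width: 0.0596
gripper_force: 25.0
```

Emit:
servo_tool(
  moves=[
    {"dx": 0,"dy": 0,"dz": -0.03,"roll": 0,"jaw": 0.4},
    {"dx": 0,"dy": 0,"dz": -0.011,"roll": 0,"jaw": 0.4},
    {"dx": 0,"dy": 0,"dz": -0.005,"roll": 0,"jaw": 0.4},
    {"dx": 0,"dy": 0,"dz": 0,"roll": 0,"jaw": 0.4},
    {"dx": 0,"dy": 0,"dz": 0,"roll": 0,"jaw": 1},
    {"dx": 0,"dy": 0,"dz": 0,"roll": 0,"jaw": 1},
    {"dx": 0,"dy": 0,"dz": 0,"roll": 0,"jaw": 1},
    {"dx": 0,"dy": 0,"dz": 0.04,"roll": 0,"jaw": 1},
    {"dx": 0,"dy": 0,"dz": 0.06,"roll": 0,"jaw": 1},
    {"dx": 0,"dy": 0,"dz": 0.06,"roll": 0,"jaw": 1},
  ],
)

```text
t: 46.2
eef_pos: [0.5029, 0.2501, 0.2093]
ee_rot: [-3.142, -0.0, -2.262]
force: [1.4, 1.0, 0.1]
width: 0.0876
gripper_force: 0.0
```

Emit:
servo_tool(
  moves=[
    {"dx": 0.029,"dy": -0.037,"dz": 0,"roll": 0,"jaw": 1},
    {"dx": 0.029,"dy": -0.037,"dz": 0,"roll": 0,"jaw": 1},
    {"dx": 0.029,"dy": -0.037,"dz": 0,"roll": 0,"jaw": 1},
    {"dx": 0.029,"dy": -0.037,"dz": 0,"roll": 0,"jaw": 1},
    {"dx": 0.029,"dy": -0.037,"dz": 0,"roll": 0,"jaw": 1},
    {"dx": 0,"dy": 0,"dz": 0,"roll": 0,"jaw": 1},
    {"dx": 0,"dy": 0,"dz": 0,"roll": 0,"jaw": 1},
    {"dx": 0,"dy": 0,"dz": 0,"roll": 0,"jaw": 1},
    {"dx": 0,"dy": 0,"dz": 0,"roll": 0,"jaw": 1},
    {"dx": 0,"dy": 0,"dz": 0,"roll": 0,"jaw": 1},
  ],
)

```text
t: 47.45
eef_pos: [0.6479, 0.066, 0.2079]
ee_rot: [-3.141, 0.0, -2.261]
force: [-0.5, 0.2, -0.4]
width: 0.0877
gripper_force: 0.0
```

```bash
python3 look.py
```

```text
[0.64790104 0.06597838 0.20787051]
wrist 0.014 [ 0.6346 -0.0285] 0.0233 [ 0.6289 -0.0235  0.0963] 194
wrist 0.014 [0.637  0.0538] 0.0239 [0.6312 0.047  0.0963] 213
wrist 0.014 [0.499  0.2425] 0.0198 [0.4968 0.2378 0.091 ] 535
wrist 0.06 [ 0.6473 -0.0424] 0.0238 [ 0.6474 -0.043   0.1367] 4010
wrist 0.06 [0.648  0.0677] 0.0237 [0.648  0.0675 0.1367] 3050
top 0.06 [ 0.6474 -0.0446] 0.0261 [ 0.6498 -0.0431  0.1382] 191
top 0.06 [0.6543 0.0839] 0.013 [0.6556 0.0848 0.1392] 27
top 0.06 [0.6433 0.0577] 0.0231 [0.6408 0.0549 0.1379] 54
```

Emit:
servo_tool(
  moves=[
    {"dx": 0,"dy": 0.001,"dz": -0.045,"roll": 0,"jaw": 1},
    {"dx": 0,"dy": 0,"dz": -0.04,"roll": 0,"jaw": 1},
    {"dx": 0,"dy": 0,"dz": -0.02,"roll": 0,"jaw": 1},
    {"dx": 0,"dy": 0,"dz": -0.009,"roll": 0,"jaw": 1},
    {"dx": 0,"dy": 0,"dz": 0,"roll": 0,"jaw": 1},
    {"dx": 0,"dy": 0,"dz": 0,"roll": 0,"jaw": 0.4},
    {"dx": 0,"dy": 0,"dz": 0,"roll": 0,"jaw": 0.4},
    {"dx": 0,"dy": 0,"dz": 0,"roll": 0,"jaw": 0.4},
    {"dx": 0,"dy": 0,"dz": 0,"roll": 0,"jaw": 0.4},
    {"dx": 0,"dy": 0,"dz": 0,"roll": 0,"jaw": 0.4},
  ],
)

```text
t: 48.8
eef_pos: [0.6483, 0.0664, 0.0941]
ee_rot: [-3.141, 0.001, -2.262]
force: [-0.8, 0.6, 4.1]
width: 0.0595
gripper_force: 25.0
```

Emit:
servo_tool(
  moves=[
    {"dx": 0,"dy": 0,"dz": 0.04,"roll": 0,"jaw": 0.4},
    {"dx": 0,"dy": 0,"dz": 0.04,"roll": 0,"jaw": 0.4},
    {"dx": -0.023,"dy": 0.047,"dz": 0,"roll": 0,"jaw": 0.4},
    {"dx": -0.023,"dy": 0.047,"dz": 0,"roll": 0,"jaw": 0.4},
    {"dx": -0.023,"dy": 0.047,"dz": 0,"roll": 0,"jaw": 0.4},
    {"dx": -0.023,"dy": 0.047,"dz": 0,"roll": 0,"jaw": 0.4},
    {"dx": -0.023,"dy": 0.047,"dz": 0,"roll": 0,"jaw": 0.4},
    {"dx": -0.023,"dy": 0.048,"dz": 0,"roll": 0,"jaw": 0.4},
    {"dx": 0,"dy": 0,"dz": -0.04,"roll": 0,"jaw": 0.4},
    {"dx": 0,"dy": 0,"dz": -0.04,"roll": 0,"jaw": 0.4},
  ],
)

```text
t: 50.05
eef_pos: [0.5093, 0.3502, 0.0925]
ee_rot: [3.141, 0.0, -2.261]
force: [-0.3, 1.8, -1.6]
width: 0.0595
gripper_force: 25.0
```

Emit:
servo_tool(
  moves=[
    {"dx": 0,"dy": 0,"dz": -0.03,"roll": 0,"jaw": 0.4},
    {"dx": 0,"dy": 0,"dz": -0.011,"roll": 0,"jaw": 0.4},
    {"dx": 0,"dy": 0,"dz": -0.005,"roll": 0,"jaw": 0.4},
    {"dx": 0,"dy": 0,"dz": 0,"roll": 0,"jaw": 0.4},
    {"dx": 0,"dy": 0,"dz": 0,"roll": 0,"jaw": 1},
    {"dx": 0,"dy": 0,"dz": 0,"roll": 0,"jaw": 1},
    {"dx": 0,"dy": 0,"dz": 0,"roll": 0,"jaw": 1},
    {"dx": 0,"dy": 0,"dz": 0.04,"roll": 0,"jaw": 1},
    {"dx": 0,"dy": 0,"dz": 0.06,"roll": 0,"jaw": 1},
    {"dx": 0,"dy": 0,"dz": 0.06,"roll": 0,"jaw": 1},
  ],
)

```text
t: 51.3
eef_pos: [0.5099, 0.3491, 0.2093]
ee_rot: [-3.141, -0.0, -2.262]
force: [0.7, 0.5, 0.3]
width: 0.0878
gripper_force: 0.0
```

Emit:
servo_tool(
  moves=[
    {"dx": 0.017,"dy": -0.049,"dz": 0,"roll": 0,"jaw": 1},
    {"dx": 0.017,"dy": -0.049,"dz": 0,"roll": 0,"jaw": 1},
    {"dx": 0.017,"dy": -0.049,"dz": 0,"roll": 0,"jaw": 1},
    {"dx": 0.017,"dy": -0.049,"dz": 0,"roll": 0,"jaw": 1},
    {"dx": 0.017,"dy": -0.049,"dz": 0,"roll": 0,"jaw": 1},
    {"dx": 0.017,"dy": -0.049,"dz": 0,"roll": 0,"jaw": 1},
    {"dx": 0.018,"dy": -0.049,"dz": 0,"roll": 0,"jaw": 1},
    {"dx": 0.018,"dy": -0.049,"dz": 0,"roll": 0,"jaw": 1},
    {"dx": 0,"dy": 0,"dz": 0,"roll": 0,"jaw": 1},
    {"dx": 0,"dy": 0,"dz": 0,"roll": 0,"jaw": 1},
  ],
)

```text
t: 52.55
eef_pos: [0.6479, -0.0429, 0.2073]
ee_rot: [3.141, -0.0, -2.263]
force: [0.5, 0.3, -0.5]
width: 0.0879
gripper_force: 0.0
```

```bash
python3 look.py
```

```text
[ 0.64790477 -0.04290077  0.20733735]
wrist 0.014 [ 0.6358 -0.0566] 0.0238 [ 0.6304 -0.0634  0.0966] 215
wrist 0.06 [ 0.6474 -0.0428] 0.0237 [ 0.6473 -0.0429  0.1367] 3058
top 0.014 [0.5118 0.3492] 0.025 [0.5124 0.3498 0.0921] 181
top 0.014 [0.5068 0.2553] 0.0254 [0.5056 0.2538 0.0921] 151
top 0.014 [0.3889 0.2808] 0.0258 [0.389  0.2806 0.0922] 188
top 0.06 [ 0.6549 -0.033 ] 0.0161 [ 0.6572 -0.0322  0.1377] 64
```

Emit:
servo_tool(
  moves=[
    {"dx": 0,"dy": 0,"dz": -0.045,"roll": 0,"jaw": 1},
    {"dx": 0,"dy": 0,"dz": -0.04,"roll": 0,"jaw": 1},
    {"dx": 0,"dy": 0,"dz": -0.02,"roll": 0,"jaw": 1},
    {"dx": 0,"dy": 0,"dz": -0.009,"roll": 0,"jaw": 1},
    {"dx": 0,"dy": 0,"dz": 0,"roll": 0,"jaw": 1},
    {"dx": 0,"dy": 0,"dz": 0,"roll": 0,"jaw": 0.4},
    {"dx": 0,"dy": 0,"dz": 0,"roll": 0,"jaw": 0.4},
    {"dx": 0,"dy": 0,"dz": 0,"roll": 0,"jaw": 0.4},
    {"dx": 0,"dy": 0,"dz": 0,"roll": 0,"jaw": 0.4},
    {"dx": 0,"dy": 0,"dz": 0,"roll": 0,"jaw": 0.4},
  ],
)

```text
t: 53.9
eef_pos: [0.6483, -0.0427, 0.0941]
ee_rot: [-3.141, 0.0, -2.262]
force: [-0.7, 0.2, 4.8]
width: 0.0597
gripper_force: 25.0
```

Emit:
servo_tool(
  moves=[
    {"dx": 0,"dy": 0,"dz": 0.04,"roll": 0,"jaw": 0.4},
    {"dx": 0,"dy": 0,"dz": 0.06,"roll": 0,"jaw": 0.4},
    {"dx": -0.03,"dy": 0.05,"dz": 0,"roll": 0,"jaw": 0.4},
    {"dx": -0.03,"dy": 0.05,"dz": 0,"roll": 0,"jaw": 0.4},
    {"dx": -0.03,"dy": 0.051,"dz": 0,"roll": 0,"jaw": 0.4},
    {"dx": -0.03,"dy": 0.051,"dz": 0,"roll": 0,"jaw": 0.4},
    {"dx": -0.03,"dy": 0.051,"dz": 0,"roll": 0,"jaw": 0.4},
    {"dx": -0.03,"dy": 0.051,"dz": 0,"roll": 0,"jaw": 0.4},
    {"dx": -0.029,"dy": 0.051,"dz": 0,"roll": 0,"jaw": 0.4},
    {"dx": -0.029,"dy": 0.05,"dz": 0,"roll": 0,"jaw": 0.4},
  ],
)

```text
t: 55.15
eef_pos: [0.4086, 0.3636, 0.1933]
ee_rot: [3.141, -0.0, -2.262]
force: [1.6, 0.7, -1.8]
width: 0.0593
gripper_force: 25.0
```

```bash
python3 look.py
```

```text
[0.40859125 0.36362916 0.19330039]
wrist 0.014 [0.3853 0.2826] 0.0237 [0.3851 0.2823 0.0908] 2952
wrist 0.014 [0.5032 0.2527] 0.0241 [0.5032 0.252  0.0907] 2509
wrist 0.014 [0.5054 0.3439] 0.0165 [0.5034 0.3386 0.0903] 396
top 0.014 [0.5161 0.3453] 0.0233 [0.5203 0.3431 0.0918] 99
top 0.014 [0.5053 0.2491] 0.0265 [0.5061 0.2516 0.0923] 182
top 0.014 [0.3884 0.2796] 0.0263 [0.3878 0.2808 0.092 ] 178
```

Emit:
servo_tool(
  moves=[
    {"dx": 0,"dy": 0,"dz": -0.05,"roll": 0,"jaw": 0.4},
    {"dx": 0,"dy": 0,"dz": -0.045,"roll": 0,"jaw": 0.4},
    {"dx": 0,"dy": 0,"dz": -0.03,"roll": 0,"jaw": 0.4},
    {"dx": 0,"dy": 0,"dz": -0.012,"roll": 0,"jaw": 0.4},
    {"dx": 0,"dy": 0,"dz": -0.006,"roll": 0,"jaw": 0.4},
    {"dx": 0,"dy": 0,"dz": -0.003,"roll": 0,"jaw": 0.4},
    {"dx": 0,"dy": 0,"dz": 0,"roll": 0,"jaw": 0.4},
    {"dx": 0,"dy": 0,"dz": 0,"roll": 0,"jaw": 1},
    {"dx": 0,"dy": 0,"dz": 0,"roll": 0,"jaw": 1},
    {"dx": 0,"dy": 0,"dz": 0,"roll": 0,"jaw": 1},
  ],
)

```text
t: 56.5
eef_pos: [0.4102, 0.3625, 0.0479]
ee_rot: [3.141, 0.001, -2.262]
force: [0.0, 0.2, -0.0]
width: 0.0837
gripper_force: 0.0
```

Emit:
servo_tool(
  moves=[
    {"dx": 0,"dy": 0,"dz": 0.04,"roll": 0,"jaw": 1},
    {"dx": 0,"dy": 0,"dz": 0.06,"roll": 0,"jaw": 1},
    {"dx": 0,"dy": 0,"dz": 0.06,"roll": 0,"jaw": 1},
    {"dx": 0,"dy": 0,"dz": 0.04,"roll": 0,"jaw": 1},
    {"dx": 0.01,"dy": -0.05,"dz": 0,"roll": 0,"jaw": 1},
    {"dx": 0.01,"dy": -0.05,"dz": 0,"roll": 0,"jaw": 1},
    {"dx": 0.01,"dy": -0.05,"dz": 0,"roll": 0,"jaw": 1},
    {"dx": 0.01,"dy": -0.05,"dz": 0,"roll": 0,"jaw": 1},
    {"dx": 0.01,"dy": -0.05,"dz": 0,"roll": 0,"jaw": 1},
    {"dx": 0.01,"dy": -0.05,"dz": 0,"roll": 0,"jaw": 1},
  ],
)

```text
t: 57.75
eef_pos: [0.4701, 0.0607, 0.2479]
ee_rot: [-3.141, 0.001, -2.262]
force: [2.1, 0.6, 0.6]
width: 0.0874
gripper_force: 0.0
```

```bash
python3 look.py; python3 -c "
from h import *
z=np.load('top1.npz');im=z['im'];save(im,'pics/top3.png',1.25)"
```

```text
[0.47010354 0.06071289 0.24792645]
wrist 0.014 [0.5028 0.252 ] 0.0237 [0.4999 0.2484 0.0902] 907
top 0.014 [0.5123 0.3477] 0.0253 [0.5129 0.3498 0.0926] 172
```

View pics/top3.png

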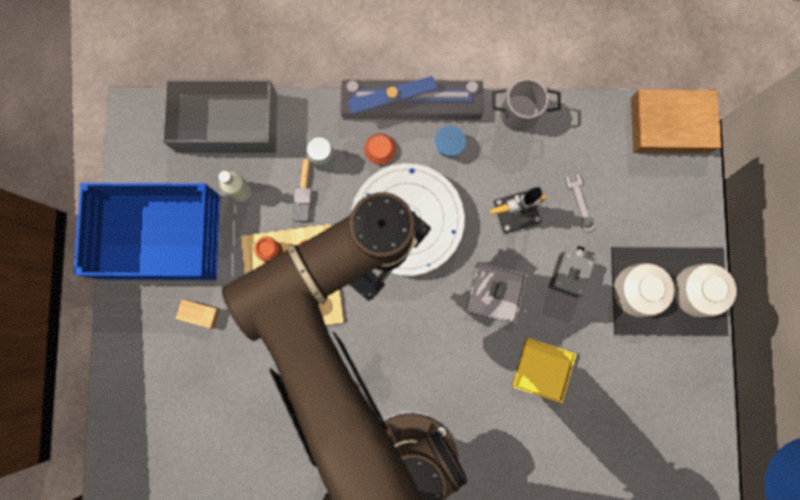

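The arm hides part of the board. The plug is in the tray at (498,288), and the gun, wrench, brush, jar and the rest are unmoved. I'll move aside and check the cups.

Emit:
servo_tool(
  moves=[
    {"dx": 0,"dy": -0.05,"dz": 0.01,"roll": 0,"jaw": 1},
    {"dx": 0,"dy": -0.05,"dz": 0.01,"roll": 0,"jaw": 1},
    {"dx": 0,"dy": -0.05,"dz": 0.01,"roll": 0,"jaw": 1},
    {"dx": 0,"dy": -0.05,"dz": 0.01,"roll": 0,"jaw": 1},
    {"dx": 0,"dy": -0.05,"dz": 0.01,"roll": 0,"jaw": 1},
    {"dx": 0,"dy": -0.05,"dz": 0,"roll": 0,"jaw": 1},
    {"dx": 0,"dy": 0,"dz": 0,"roll": 0,"jaw": 1},
    {"dx": 0,"dy": 0,"dz": 0,"roll": 0,"jaw": 1},
    {"dx": 0,"dy": 0,"dz": 0,"roll": 0,"jaw": 1},
    {"dx": 0,"dy": 0,"dz": 0,"roll": 0,"jaw": 1},
  ],
)

```text
t: 59.1
eef_pos: [0.4703, -0.2367, 0.2978]
ee_rot: [-3.141, 0.0, -2.261]
force: [0.3, 0.6, 0.2]
width: 0.0876
gripper_force: 0.0
```

```bash
python3 look.py; python3 -c "
from h import *
z=np.load('top1.npz');im=z['im'];save(im[100:300,130:400],'pics/top4.png',2.8)"
```

```text
[ 0.47029276 -0.23668447  0.29776815]
top 0.014 [0.5138 0.3506] 0.0252 [0.5132 0.3504 0.0923] 176
top 0.014 [0.5064 0.2507] 0.0265 [0.5062 0.2509 0.0921] 187
top 0.014 [0.4128 0.3598] 0.0258 [0.412  0.3609 0.0918] 177
top 0.014 [0.3891 0.2799] 0.0258 [0.389  0.2812 0.0923] 193
```

View pics/top4.png

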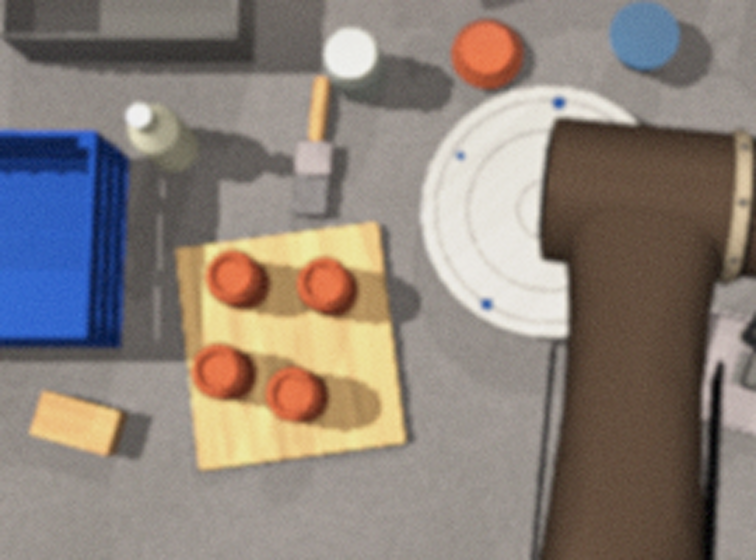

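All four cups stand mouth down well within the board, at (236,280), (326,286), (222,371) and (297,395).

```bash
python3 -c "
from station import *
print(job_done())"
```

```text
the job is handed in; nothing more can be done
None
```

I handed the job in at about 59 s of the 210 s allowed, with every step done in the order asked: all four tumblers are back on the ware board mouth down, the plug is in the steel tray, and the trigger was squeezed fully in for about two seconds (one tumbler got knocked about 5 cm aside on the board but stayed standing, so I left it there).

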